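Shut and lock the hatch of the rover's electronics box

TASK

Close up the white electronics box: swing its open sloping hatch fully shut, then take the wide flat-bladed driver out of the tool rack, set its blade in the slot of the hatch's cam lock and turn the lock clockwise until it comes to its stop. Put the driver back in its own empty hole of the rack, standing upright and fully down, let go, and leave everything else on the bench where it is.

Things in the scene. Friction and masses are not known exactly. Their poses are not given: they have to be found in the camera images.
- box: White laser-cut electronics box, fixed to the bench: 225 deep (x), 220 wide (y). Origin: centre of its underside, on the bench. Its low front, 45 high, faces its own -x at x = -112; from there the face rises at 30 degrees toward +x for 190 to a flat rear deck 140 high. The hatch covers an opening in the sloping face; its hinge line is parallel to y at x = 37, z = 131 (underside of the hatch).
- hatch (a joint): Angle of the hatch (rad): 0 = shut, flat on the sloping face; grows to 1.3 as its lower edge swings up; starts at 0.6 to 1.1. A white panel 150 long (up the slope) x 190 wide x 5 thick, hinged along its upper edge. A stiff hinge (0.2 N m of friction, 2 to 3 N at the lower edge) leaves it at any angle; pressing on its outer face shuts it.
- hatch_edge (a point): Middle of the hatch's free lower edge, on its outer face. Axes of the hatch: x from this edge to the hinge (150 away), y along the edge, z out of its outer face (when it is shut, 30 degrees off vertical, leaning to the box's -x).
- cam (a joint): Turn of the cam lock (rad): 0 = open, 1.571 = locked, at a fixed stop; grows clockwise as seen from outside, looking at the hatch; starts at 0 to 0.3. 0.06 N m of friction; stays where it is left. At 0 its slot runs along the hatch's width, at 1.571 up and down the slope. Locked, its tongue lies behind the box's front strip and holds the hatch.
- cam_slot (a point): Slotted cam lock: a steel drum 33 across in a dark ring 45 across that stands 7 above the hatch's outer face, mid-width, 45 from its lower edge. One slot across the drum, 5 wide (bevelled to 9 at the mouth), 7 deep. This point: centre of the slot's floor, 1.5 above the hatch's face; drum's top 7 above it. z out of the hatch (drum's axis), y along the slot (turns with the drum), x across it.
- driver_grip (a point): Wide flat-bladed driver, 148 long, about 160 g, upright in one of the rack's holes, blade down; of the three tools in the rack it alone has a flat-sided handle. This point: centre of its black handle, 70 high, 34 wide (x), 24 thick (y: grip these flat sides). z up the tool, away from the blade.
- driver_tip (a point): Centre of the driver's blade end, 113 below driver_grip, same axes. Blade 18 wide (x), 3 thick (y), 22 long, then a shank 8 across. A round steel collar 32 across under the handle, its underside 70 above the tip, stands on the rack's shelf; below it a tapered boss 22 across, 10 deep, sits in the hole.
- rack: Wooden tool rack fixed to the bench, 60 deep (x) x 250 wide (y), a shelf 85 high on two ends. Origin at the centre of its underside. Three through holes, 25 across, along y 75 apart, hold three upright tools with black handles, in any order.
- hole0 (a point): Centre of the rack's hole at y = -75, on the shelf's top, 85 above the bench.
- hole1 (a point): Centre of the rack's middle hole, on the shelf's top.
- hole2 (a point): Centre of the rack's hole at y = +75, on the shelf's top.
- slim_mid (a point): Bystander: a slim driver with a round handle 28 across, standing in the rack (middle of its handle, about 125 above the bench; top at 161).
- nut_mid (a point): Bystander: a nut driver with a six-sided handle 28 across, standing in the rack (middle of its handle, about 125 above the bench; top at 161).
- weight_a: Bystander: waisted iron weight 42 x 34 x 42 on the bench. Origin under its centre.
- weight_b: Bystander: waisted iron weight 42 x 34 x 42 on the rear deck of the box. Origin under its centre.
- glue: Bystander: white glue bottle 44 across, 145 high with its thin spout. Origin under its centre.
- phone: Bystander: black phone 152 x 74 x 9 lying on the bench.
- knife: Bystander: snap-off knife with a blue handle, 170 long, lying on the bench.
- clip: Bystander: small steel clip 60 x 16 x 8 lying on the bench.

How it is judged:
On the way, in this order (a step that is already met when the one before it is completed fails the run):
1. The hatch is shut (joint under 0.03 rad) (value of joint hatch below 0.03 rad), for 0.2 s.
2. The driver's blade is in the cam's slot, at least 3 mm deep, with the hatch shut and the cam not yet turned (z of driver_tip in the frame of cam_slot below 0.004 m and distance between driver_tip and cam_slot below 0.009 m and value of joint hatch below 0.03 rad and value of joint cam below 0.9 rad), for 0.1 s.
3. The cam has been turned to its stop (over 1.40 rad) with the blade in its slot (value of joint cam above 1.4 rad and z of driver_tip in the frame of cam_slot below 0.005 m and distance between driver_tip and cam_slot below 0.01 m), for 0.1 s.
At the end, for the whole second after the job is handed in: Hatch shut (under 0.03 rad), cam over 1.40 rad (within 10 degrees of its stop), the driver upright (within 7 degrees) in a hole of the rack, its handle within 12 mm of over the hole's centre and its collar down on the shelf within 5 mm (value of joint hatch below 0.03 rad and value of joint cam above 1.4 rad and (horizontal distance between driver_grip and hole0 below 0.012 m or horizontal distance between driver_grip and hole1 below 0.012 m or horizontal distance between driver_grip and hole2 below 0.012 m) and z of driver_tip in the frame of rack between 0.01 and 0.02 m and angle between driver_grip's own z axis and vertical below 0.12 rad); the robot touches nothing.
It fails at once if Another tool in the rack is moved by more than 30 mm (distance of any of slim_mid, nut_mid from where it was at the start of the episode above 0.03 m).
It fails at once if Something else on the bench or the box is moved by more than 30 mm or upset (distance of any of weight_a, weight_b, glue, phone, knife, clip from where it was at the start of the episode above 0.03 m or angle between glue's own z axis and vertical above 0.5 rad).
It also fails if it takes over 69 s, if anything falls off the work surface, if the arm or the gripper's body presses on something with over 40 N, if the wrist force passes 120 N, or if a joint passes its speed limit or range.

ROBOT

A 6-joint arm with a two-finger parallel gripper is mounted at the origin on the work surface. World frame = base frame: x ahead of the robot, y to its left, z up, the work surface at z = 0. Lengths are in m, angles in rad, forces in N, time in s.
With the tool pointing down it reaches from about 0.425 to 0.95 m from the base axis. Payload 3.5 kg.
Tool frame: the origin (TCP) lies on the centre line of the jaws, within the pads' length; the fingertips stand 19 mm ahead of it and the grasp point (between the pads) is the TCP; z points along the fingers, y is the line along which they close (so a half turn about z gives the same grasp; the last joint's range is limited). The gripper opens to 85 mm and grips with 20 to 120 N. Pads are 22 mm wide; open, the fingers measure 114 mm over their backs; the gripper's body (76 mm by 85 mm) begins 54 mm behind the grasp point. The pads swing forward as they close: fully open they stand 13 mm farther back than shut.
Start: joints at [1.09, 0.286, 1.577, -0, 1.279, -0.15], TCP at [0.219, 0.638, 0.25] pointing down, gripper open.
Joint ranges: [-2.77, 2.77], [-0.9, 2.22], [0.21, 2.48], [-1.53, 4.67], [0.24, 2.81], [-2.84, 2.84]. Speed limits (rad/s): [2.79, 2.79, 3.14, 3.14, 3.14, 3.14].

INTERFACE

Orientations are given as a unit quaternion [x, y, z, w].
In Python, from plant import status, cams, ctrl gives the robot as it stands.
- The arm moves only by the shell command python3 -m inch 'ROWS' [FORCE]. ROWS is JSON, a list of rows, each a list of 3 entries, a list of its own where there are three numbers: the opening, from -1 (shut) to 1 (fully open), then the shift along the tool's x, y, z in cm, then the turn about the tool's z in rad. In form: [[jaw, [dx, dy, dz], twist], ...]. A call has 1 to 20 rows; each row is the pose to reach, as a shift and turn from the pose commanded when the call began, along the tool's axes at that moment; what a row does not reach only later rows make up. A row lasts 1/10 s, in which the tool goes at most 50 mm and 8.59 degrees, less where a joint would pass 70% of its speed; a pose out of reach is approached as far as the arm can. A call with a gripper value outside its range is refused whole. The fingers move at their own pace and stop on an object; FORCE is the grip in N (left out, the last holds). Time passes only in rows, so rows that repeat a pose let the fingers close. It gives the time, the measured TCP pose, the force and the opening at its end, in the units of the state.
- status.get_state(): the state, without advancing time (a new reading comes with each control period).
- cams.read_camera(name): name is "scene" or "top" or "wrist"; returns the picture (420x560x3 uint8, blue, green, red); there is no depth.
- cams.calibration(name): a dict with "camera_matrix" (3x3 intrinsics, pixels), "k1" (the pictures are not rectified: a ray, as slopes to the right and down, at radius r is drawn at 1 + k1 r^2 times it, then the intrinsics apply), "cam_to_world" (4x4, takes a point from camera to world coordinates); the wrist camera has in their place "mount" (4x4, takes a point from camera to tool coordinates, whose origin is the TCP and whose axes are the flange's). Camera axes: x right, y down, z forward; pixel columns grow to the right and rows downward; lengths in m; the calibration is good to about 2 mm. A picture is of the moment at which its call begins: read the wrist's pose just before it. calibration takes no time and is no camera call.
- ctrl.sign_off(): hands the job in, once; it reports no verdict.
The state is a dict: "time": time; "qpos": joint angles; "dq": joint speeds; "joint_efforts": joint torques, N m; "eef_pos": TCP position; "tcp_rot": TCP orientation; "contact_force": force on the tool from outside, world axes, zero at the start; "wrist_torque": the same for the moment, N m; "opening": opening from 0.0 (shut) to 1.0 (fully open).
Only numpy, scipy, OpenCV 4.12 (cv2) and the standard library are available. Lean on these libraries where they do the work, as an engineer would, in place of code of your own. Each camera call takes 0.05 s, during which the arm holds its last target. There are 200 camera calls.

## Working session

There is one attempt and no reset: what is moved stays moved. The work goes in short steps, Python scripts to look and compute and a shell command to move; the robot and the scene stay as the last step left them, time stands still between calls to the robot, and variables do not carry over. Pictures are saved under pics/ and viewed, on a budget of 10 in all, crops included, one or two more only if the job needs it, and the job is handed in when it is done.

```bash
ls; mkdir -p pics
python3 - <<'E'
from plant import status,cams
import cv2,numpy as np
print(status.get_state())
for n in("scene","top","wrist"):
    c=cams.calibration(n);print(n,{k:np.round(v,4).tolist() for k,v in c.items()})
a=cams.read_camera("scene");b=cams.read_camera("top")
cv2.imwrite("pics/scene0.png",a);cv2.imwrite("pics/top0.png",b)
E
```

```text
pics
{'time': 0.0, 'qpos': array([ 1.08998333e+00,  2.87188554e-01,  1.57823519e+00, -4.53712119e-06,
        1.27861693e+00, -1.49966766e-01]), 'dq': array([ 3.62254195e-04, -3.91241819e-04,  3.29155508e-04, -4.44993117e-04,
        5.56991275e-04, -3.64010273e-05]), 'joint_efforts': array([ 1.27270316e-03, -4.05990601e+01, -2.92620957e+01, -8.34285038e-05,
        5.88796043e-03,  6.84301149e-07]), 'eef_pos': array([0.21892149, 0.63783547, 0.24890037]), 'tcp_rot': array([ 1.64668913e-01,  9.86348139e-01, -1.16431087e-03, -3.77607967e-04]), 'contact_force': array([-0.59725939, -0.34268476,  0.16636979]), 'wrist_torque': array([0.02025704, 0.0250076 , 0.05903832]), 'opening': 0.9996108041457342}
scene {'camera_matrix': [[529.8939, 0.0, 278.2744], [0.0, 529.8939, 209.9879], [0.0, 0.0, 1.0]], 'k1': -0.005, 'cam_to_world': [[0.862, 0.3575, -0.3593, 1.041], [0.5065, -0.5821, 0.636, -0.8533], [0.0182, -0.7303, -0.6829, 1.0365], [0.0, 0.0, 0.0, 1.0]]}
top {'camera_matrix': [[412.4517, 0.0, 274.3347], [0.0, 412.4517, 211.0511], [0.0, 0.0, 1.0]], 'k1': -0.071, 'cam_to_world': [[-0.0001, -0.9897, 0.1435, 0.3892], [-1.0, -0.0006, -0.0047, 0.0193], [0.0047, -0.1435, -0.9896, 1.1331], [0.0, 0.0, 0.0, 1.0]]}
wrist {'camera_matrix': [[369.5934, 0.0, 280.4608], [0.0, 369.5934, 211.3524], [0.0, 0.0, 1.0]], 'k1': -0.1032, 'mount': [[0.001, -0.9585, -0.2852, 0.0724], [1.0, 0.0013, -0.0006, 0.0006], [0.001, -0.2852, 0.9585, -0.1246], [0.0, 0.0, 0.0, 1.0]]}
```

View pics/scene0.png

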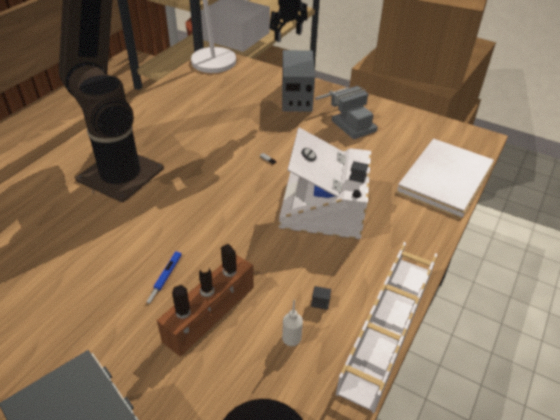

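View pics/top0.png

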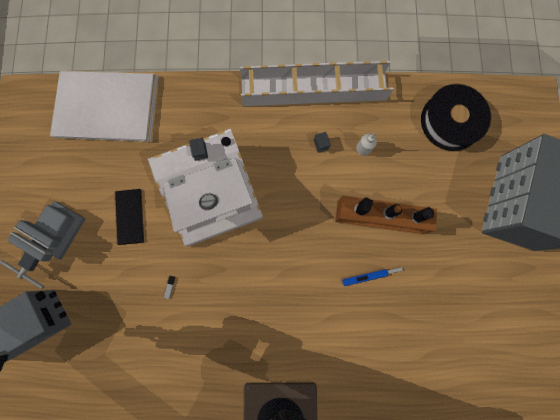

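Top view: box around (208,190), with the hatch ring at (208,201). The rack is around (387,215), with handles at (363,206), (393,212) and (423,215). Scene view: handles at (181,300), (206,281) and (229,260), hatch open. Next, an enlarged montage.

```bash
cat > h.py <<'E'
import numpy as np,cv2
from plant import status,cams
from scipy.spatial.transform import Rotation as R
def T_wrist(s):
    T=np.eye(4);T[:3,:3]=R.from_quat(s["tcp_rot"]).as_matrix();T[:3,3]=s["eef_pos"];return T
def cam(name,s=None):
    c=cams.calibration(name);T=np.array(c["cam_to_world"]) if s is None else T_wrist(s)@np.array(c["mount"])
    return np.array(c["camera_matrix"]),c["k1"],T
def ray(C,uv):
    K,k,T=C;d=np.array([(uv[0]-K[0,2])/K[0,0],(uv[1]-K[1,2])/K[1,1]]);p=d.copy()
    for _ in range(20):p=d/(1+k*(p@p))
    v=T[:3,:3]@np.array([*p,1]);return T[:3,3],v/np.linalg.norm(v)
def plane(C,uv,z):
    o,v=ray(C,uv);return o+v*(z-o[2])/v[2]
def two(rs):
    A=sum(np.eye(3)-np.outer(v,v) for o,v in rs);b=sum((np.eye(3)-np.outer(v,v))@o for o,v in rs)
    p=np.linalg.solve(A,b);return p,[np.linalg.norm(np.cross(p-o,v)) for o,v in rs]
def proj(C,P):
    K,k,T=C;q=np.linalg.inv(T)@np.array([*P,1]);p=q[:2]/q[2];p=p*(1+k*(p@p));return K[:2,:2]@p+K[:2,2]
E
python3 - <<'E'
import cv2,numpy as np
a=cv2.imread("pics/scene0.png");b=cv2.imread("pics/top0.png")
f=lambda i,x,y:cv2.resize(i[y:y+100,x:x+133],(399,300),interpolation=cv2.INTER_CUBIC)
cv2.imwrite("pics/m.png",np.vstack([np.hstack([f(b,140,140),f(b,325,165)]),np.hstack([f(a,265,125),f(a,145,235)])]))
E
```

```text
(no output)
```

View pics/m.png

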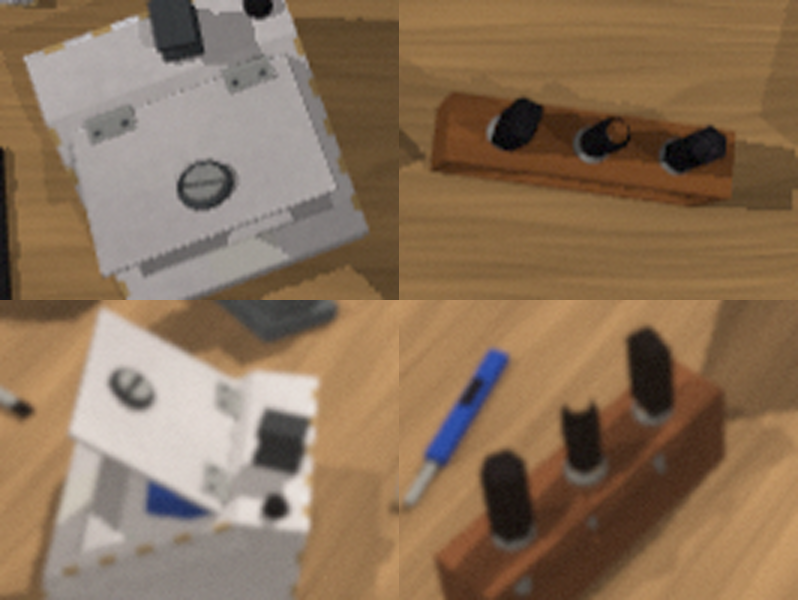

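The montage shows the wide flat-sided handle at the left end in top (363,206), which is scene (229,258). Hatch edge corners are at top (174,231) and (252,202), scene (298,128) and (288,171). The slot is near its open position.

Run:
```python
from h import *
t=cam("top");s=cam("scene")
np.set_printoptions(precision=4,suppress=True)
L=lambda x,y:(x/3+140,y/3+140); Rr=lambda x,y:((x-399)/3+325,y/3+165)
S=lambda x,y:(x/3+265,(y-300)/3+125); S2=lambda x,y:((x-399)/3+145,(y-300)/3+235)
fl,fr,bl=plane(t,L(128,298),.045),plane(t,L(368,235),.045),plane(t,L(25,57),.14)
print("box corners",fl,fr,bl,np.linalg.norm(fl-fr),np.linalg.norm((fl-bl)[:2]))
for n,a,b in[("edgeL",L(103,274),S(100,310)),("edgeR",L(337,187),S(70,437)),("cam",L(205,185),S(132,387)),("drv top",Rr(530,112),S2(650,340)),("drv collar",Rr(508,133),S2(654,408)),
 ("mid top",Rr(618,133),S2(578,412)),("last top",Rr(711,140),S2(503,462))]:
    print(n,*two([ray(t,a),ray(s,b)]))
print("rack back edge",plane(t,Rr(452,92),.085),plane(t,Rr(735,130),.085),"front-left",plane(t,Rr(437,160),.085))
for p in[Rr(508,133),Rr(595,145),Rr(680,160)]:print("collar",plane(t,p,.088))
```

```text
box corners [0.4711 0.2567 0.045 ] [0.5273 0.0451 0.045 ] [0.6642 0.3289 0.14  ] 0.2189477905322565 0.20606302617384176
edgeL [0.4783 0.2435 0.1975] [np.float64(0.0005214093589588745), np.float64(0.0005214093589587798)]
edgeR [0.5463 0.0662 0.1968] [np.float64(0.0013507824686442749), np.float64(0.0013507824686446355)]
cam [0.5504 0.17   0.1841] [np.float64(0.0018603164327501201), np.float64(0.0018603164327500965)]
drv top [ 0.5515 -0.2096  0.1669] [np.float64(0.0013317604512805754), np.float64(0.0013317604512804505)]
drv collar [ 0.5479 -0.2083  0.0858] [np.float64(0.00289572609024661), np.float64(0.0028957260902466144)]
mid top [ 0.5376 -0.284   0.1514] [np.float64(0.0022033815838450603), np.float64(0.0022033815838451523)]
last top [ 0.529  -0.3556  0.1655] [np.float64(0.0011267161673870771), np.float64(0.0011267161673870578)]
rack back edge [ 0.5815 -0.1626  0.085 ] [ 0.5485 -0.4094  0.085 ] front-left [ 0.5223 -0.1483  0.085 ]
collar [ 0.5453 -0.2095  0.088 ]
collar [ 0.5349 -0.2845  0.088 ]
collar [ 0.5219 -0.3582  0.088 ]
```

```bash
cat >> h.py <<'E'
def delta(P,yaw=None,s=None):
    """cm shift in tool axes to TCP target P (world); twist to bring tool y to direction yaw (mod pi)"""
    s=s or status.get_state();M=R.from_quat(s["tcp_rot"]).as_matrix();print("t",s["time"],"tcp",s["eef_pos"].round(4),"d",(M.T@(np.array(P)-s["eef_pos"])*100).round(2))
    if yaw is not None:
        v=M.T@np.array([np.cos(yaw),np.sin(yaw),0]);a=np.arctan2(-v[0],v[1]);print("twist",(a+np.pi/2)%np.pi-np.pi/2,"q6",s["qpos"][5])
E
python3 -c "
from h import *
delta([.551,.117,.25])"
python3 -m inch '[[-1,[0,0,-5],0],[-1,[-12,-9.6,-5],0],[-1,[-48.3,-38.5,-5],0],[-1,[-48.3,-38.5,-5],0],[-1,[-48.3,-38.5,-5],0],[-1,[-48.3,-38.5,-5],0],[-1,[-48.3,-38.5,-5],0],[-1,[-48.3,-38.5,-5],0],[-1,[-48.3,-38.5,-5],0],[-1,[-48.3,-38.5,-5],0],[-1,[-48.3,-38.5,-5],0],[-1,[-48.3,-38.5,-5],0],[-1,[-48.3,-38.5,-5],0],[-1,[-48.3,-38.5,-5],0],[-1,[-48.3,-38.5,-5],0],[-1,[-48.3,-38.5,-5],0]]' 30
python3 -c "
from h import *
delta([.551,.117,.23])"
```

```text
t 0.1 tcp [0.219  0.6379 0.249 ] d [-4.832e+01 -3.848e+01 -3.000e-02]
time: 1.7
eef_pos: [0.5505, 0.1179, 0.2998]
tcp_rot: [0.165, 0.986, 0.0, -0.001]
contact_force: [-0.3, 0.5, 0.2]
opening: 0.0
t 1.7 tcp [0.5505 0.1179 0.2998] d [-0.09 -0.07  6.98]
```

```bash
python3 -m inch '[[-1,[0,0,4],0],[-1,[0,0,8],0],[-1,[0,0,9],0],[-1,[0,0,10],0],[-1,[0,0,11],0],[-1,[0,0,12],0],[-1,[0,0,13],0],[-1,[0,0,14],0],[-1,[0,0,15],0],[-1,[0,0,16],0],[-1,[0,0,17],0],[-1,[0,0,18],0],[-1,[0,0,19],0],[-1,[0,0,20],0]]'
python3 -m inch '[[-1,[0,0,0.4],0],[-1,[0,0,0.8],0],[-1,[0,0,0.8],0]]'
```

```text
time: 3.1
eef_pos: [0.551, 0.1174, 0.0995]
tcp_rot: [0.165, 0.986, -0.0, -0.0]
contact_force: [-1.5, 0.3, 0.7]
opening: -0.001
time: 3.4
eef_pos: [0.5516, 0.1176, 0.0969]
tcp_rot: [0.164, 0.986, -0.0, -0.001]
contact_force: [-12.1, -1.0, 23.2]
opening: 0.0
```

```bash
python3 -m inch '[[-1,[0,0,0],0],[-1,[0,0,0],0],[-1,[0,0,-5],0],[-1,[0,0,-10],0],[-1,[1.5,5,-14],0],[-1,[1.5,5,-14],0],[-1,[1.5,5,-14],0]]'
python3 - <<'E'
from h import *
s=status.get_state();a=cams.read_camera("wrist");np.save("w1.npy",[*s["eef_pos"],*s["tcp_rot"]]);cv2.imwrite("pics/w1.png",a);print(s["eef_pos"])
print(proj(cam("wrist",s),(.5537,.171,.084)))
E
python3 -m inch '[[-1,[4,0,0],0],[-1,[6,0,0],0],[-1,[6,0,0],0],[-1,[6,0,0],0]]'
python3 - <<'E'
from h import *
s=status.get_state();a=cams.read_camera("wrist");np.save("w2.npy",[*s["eef_pos"],*s["tcp_rot"]]);cv2.imwrite("pics/w2.png",a);print(s["eef_pos"])
print(proj(cam("wrist",s),(.5537,.171,.084)))
b=cv2.imread("pics/w1.png");cv2.imwrite("pics/w12.png",np.vstack([b,a])[:, :] if 0 else cv2.resize(np.hstack([b[:,80:480],a[:,80:480]]),None,fx=1,fy=1))
E
```

```text
time: 4.1
eef_pos: [0.5537, 0.171, 0.2338]
tcp_rot: [0.163, 0.987, 0.0, 0.002]
contact_force: [-0.5, -0.0, -0.6]
opening: -0.001
[0.55365192 0.1709588  0.23384247]
[279.78074029 199.2119424 ]
time: 4.55
eef_pos: [0.4956, 0.1881, 0.23]
tcp_rot: [0.165, 0.986, -0.001, -0.001]
contact_force: [0.9, 1.5, -0.1]
opening: -0.001
[0.49556117 0.18812173 0.23003326]
[283.66180602 274.12169509]
```

View pics/w12.png

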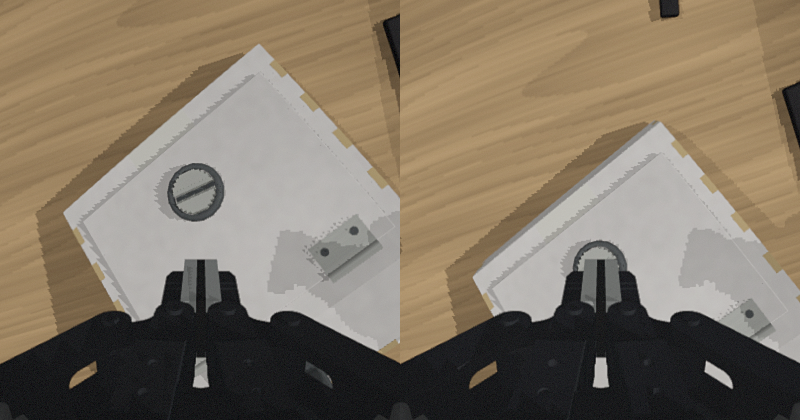

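Views w1 and w2 show the hatch flat shut. The ring is centred at about (275,192) in w1, close to the prediction, and the slot is near its open angle; in w2 the fingers half hide it. I'll take a third view on the way to the rack and fit the ring in both.

```bash
python3 -m inch '[[-1,[-5,0,0],0],[-1,[-9.5,-2,0],0],[-1,[-9.5,-2,0],0],[-1,[-9.5,-2,0],0],[-1,[-9.5,-2,0],0]]'
python3 - <<'E'
from h import *
np.set_printoptions(precision=4,suppress=True)
s3=status.get_state();a=cams.read_camera("wrist");cv2.imwrite("pics/w3.png",a)
w=np.load("w1.npy");s1=dict(eef_pos=w[:3],tcp_rot=w[3:])
out=[]
for s,im in((s1,cv2.imread("pics/w1.png")),(s3,a)):
    C=cam("wrist",s);u=proj(C,(.5537,.171,.084)).astype(int)
    g=cv2.cvtColor(im,cv2.COLOR_BGR2GRAY);m=(g<105).astype(np.uint8);mm=np.zeros_like(m);cv2.circle(mm,tuple(int(i) for i in u),48,1,-1);m&=mm;m[255:]=0
    n,l,st,ce=cv2.connectedComponentsWithStats(m);i=1+np.argmax(st[1:,4])
    c=max(cv2.findContours((l==i).astype(np.uint8),0,2)[0],key=cv2.contourArea);e=cv2.fitEllipse(cv2.convexHull(c));print(u,st[i],e)
    # slot: dark pixels well inside drum
    mi=np.zeros_like(m);cv2.circle(mi,(int(e[0][0]),int(e[0][1])),15,1,-1)
    y,x=np.where((g<np.percentile(g[mi>0],20))&(mi>0));v=cv2.fitLine(np.float32(np.c_[x,y]),cv2.DIST_HUBER,0,.01,.01).ravel();print("slot",v,len(x))
    out.append((C,e[0],v))
p,r=two([ray(C,c) for C,c,v in out]);print("ring top centre",p,r)
yaw=np.arctan2(.068,.1773)
for C,c,v in out: # slot direction on the hatch plane
    for yaw in(.345,.36,.375):
        ex=np.array([np.cos(yaw),np.sin(yaw),0]);n=-.5*ex+[0,0,.866];wv=np.array([-np.sin(yaw),np.cos(yaw),0]);uv=.866*ex+[0,0,.5]
        P=[]
        for k in(-12,12):
            o,d=ray(C,v[2:]+k*v[:2]);P.append(o+d*((p-o)@n)/(d@n))
        d=P[1]-P[0];print(yaw,"slot angle from w toward u",np.degrees(np.arctan2(d@uv,d@wv)))
E
```

```text
time: 5.1
eef_pos: [0.5794, 0.139, 0.2315]
tcp_rot: [0.165, 0.986, -0.0, -0.001]
contact_force: [-0.4, 0.2, 0.7]
opening: -0.001
[279 199] [ 247  163   57   59 1347] ((275.2507019042969, 191.8749237060547), (56.13916778564453, 58.82329559326172), 21.486183166503906)
slot [  0.9145  -0.4046 275.2796 191.1269] 142
[309 155] [ 276  118   60   60 1420] ((305.3656005859375, 147.24899291992188), (57.927371978759766, 61.361488342285156), 43.88961410522461)
slot [  0.9021  -0.4316 304.7761 146.3937] 142
ring top centre [0.5467 0.1697 0.0856] [np.float64(8.038277389306674e-06), np.float64(8.038277389170505e-06)]
0.345 slot angle from w toward u 14.411387856382163
0.36 slot angle from w toward u 15.282204503950611
0.375 slot angle from w toward u 16.151604403840352
0.345 slot angle from w toward u 13.790992741067946
0.36 slot angle from w toward u 14.701520173296823
0.375 slot angle from w toward u 15.610442215905756
```

Run:
```python
from h import *
np.set_printoptions(precision=4,suppress=True)
w=np.load("w1.npy");C1=cam("wrist",dict(eef_pos=w[:3],tcp_rot=w[3:]))
s=status.get_state();C3=cam("wrist",s)
for z in(.084,.087,.090):print(plane(C1,(275.25,191.87),z),plane(C3,(305.37,147.25),z))
# front edge of box in both wrist views
for C,f in((C1,"pics/w1.png"),(C3,"pics/w3.png")):
    im=cv2.imread(f);hsv=cv2.cvtColor(im,cv2.COLOR_BGR2HSV);m=((hsv[...,1]<45)&(hsv[...,2]>120)).astype(np.uint8)
    m=cv2.morphologyEx(m,cv2.MORPH_OPEN,np.ones((5,5)));n,l,st,ce=cv2.connectedComponentsWithStats(m);i=1+np.argmax(st[1:,4])
    ys=[];xs=range(160,310,4)
    for x in xs:ys.append(np.where(l[:,x]==i)[0].min())
    v=cv2.fitLine(np.float32(np.c_[list(xs),ys]),cv2.DIST_HUBER,0,.01,.01).ravel()
    A,B=[plane(C,v[2:]+k*v[:2],.045) for k in(-80,80)];d=(A-B)*np.sign((A-B)[1]);print("yaw",np.arctan2(-d[0],d[1]),"pt",(A+B)/2,v)
delta([.548,-.208,.26])
```

```text
[0.5471 0.1696 0.084 ] [0.5467 0.1702 0.084 ]
[0.5464 0.1699 0.087 ] [0.5463 0.1701 0.087 ]
[0.5457 0.1701 0.09  ] [0.546 0.17  0.09 ]
yaw 0.36424189474348034 pt [0.4934 0.156  0.045 ] [  0.7569  -0.6535 242.     125.1   ]Traceback (most recent call last):
  File "<stdin>", line 11, in <module>
    return umr_minimum(a, axis, None, out, keepdims, initial, where)
ValueError: zero-size array to reduction operation minimum which has no identity
```

```bash
python3 -c "
from h import *
delta([.575,-.17,.27])"
python3 -m inch '[[-1,[0,0,-3.8],0],[-1,[-5,-15,-3.8],0],[-1,[-9.7,-29.3,-3.8],0],[-1,[-9.7,-29.3,-3.8],0],[-1,[-9.7,-29.3,-3.8],0],[-1,[-9.7,-29.3,-3.8],0],[-1,[-9.7,-29.3,-3.8],0],[-1,[-9.7,-29.3,-3.8],0],[-1,[-9.7,-29.3,-3.8],0],[-1,[-9.7,-29.3,-3.8],0]]'
cat > snap.py <<'E'
import sys
from h import *
s=status.get_state();a=cams.read_camera("wrist");np.save(sys.argv[1]+".npy",[*s["eef_pos"],*s["tcp_rot"]]);cv2.imwrite(f"pics/{sys.argv[1]}.png",a);print(s["eef_pos"])
E
python3 snap.py d1
python3 -m inch '[[-1,[0,-5,0],0],[-1,[0,-8,0],0],[-1,[0,-8,0],0],[-1,[0,-8,0],0]]'
python3 snap.py d2
python3 - <<'E'
import cv2,numpy as np
a,b=cv2.imread("pics/d1.png"),cv2.imread("pics/d2.png")
cv2.imwrite("pics/d12.png",np.hstack([a[:,80:480],b[:,80:480]]))
E
```

```text
t 5.15 tcp [0.5791 0.1395 0.2317] d [ -9.65 -29.41  -3.83]
time: 6.15
eef_pos: [0.5761, -0.1678, 0.2703]
tcp_rot: [0.164, 0.986, 0.0, -0.0]
contact_force: [0.8, 0.5, 0.1]
opening: -0.003
[ 0.57608833 -0.16780116  0.27027981]
time: 6.6
eef_pos: [0.5505, -0.2436, 0.2704]
tcp_rot: [0.164, 0.986, 0.0, 0.0]
contact_force: [0.1, 0.3, 0.2]
opening: -0.004
[ 0.55049358 -0.24358066  0.27035892]
```

View pics/d12.png

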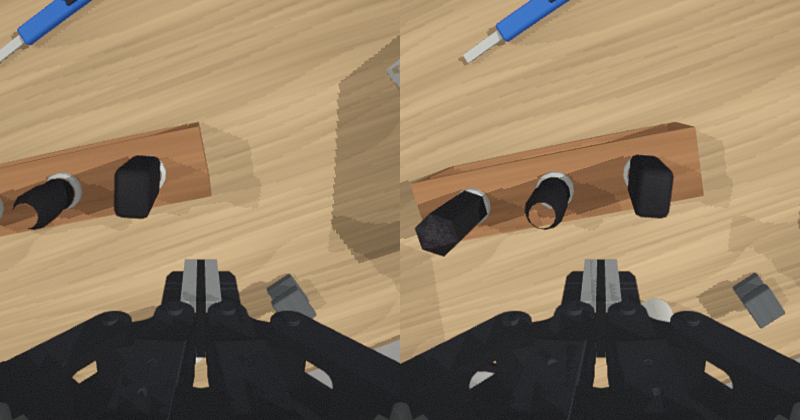

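d1 and d2: the flat-sided handle is at about (217,187) in d1 and (730,187) in the composite of d2. Its thin side runs along image x, which is tool y. The slim and nut drivers are to its left. I'll brighten and enlarge it for the yaw.

Run:
```python
import cv2,numpy as np
o=[]
for f,x,y in(("d1",180,145),("d2",295,145)):
    c=cv2.imread(f"pics/{f}.png")[y:y+80,x:x+80].astype(float)
    c=255*np.clip(c/90,0,1)**.6
    o.append(cv2.resize(c.astype(np.uint8),(400,400),interpolation=cv2.INTER_CUBIC))
cv2.imwrite("pics/dz.png",np.hstack(o))
```

```text
(no output)
```

View pics/dz.png

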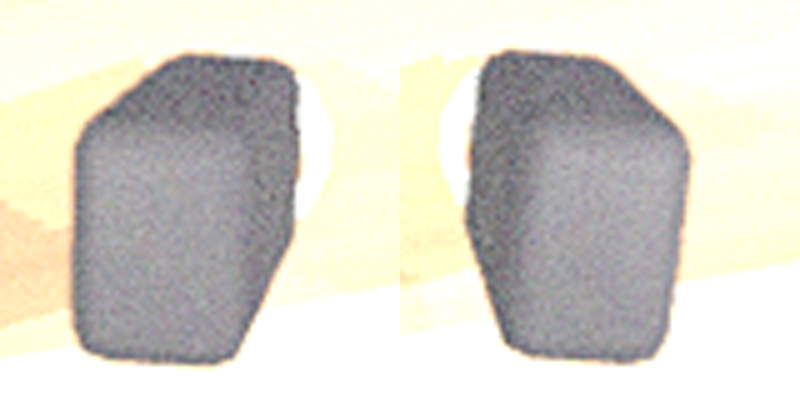

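Run:
```python
from h import *
np.set_printoptions(precision=4,suppress=True)
def ld(n):
    w=np.load(n+".npy");return cam("wrist",dict(eef_pos=w[:3],tcp_rot=w[3:]))
C1,C2=ld("d1"),ld("d2")
q1=np.array([[77,125],[250,132],[238,362],[77,352]])/5+[180,145]
q2=np.array([[137,122],[290,137],[262,362],[110,352]])/5+[295,145]
p,r=two([ray(C1,q1.mean(0)),ray(C2,q2.mean(0))]);print("top centre",p,r)
for C,q in((C1,q1),(C2,q2)):
    P=np.array([plane(C,u,.163) for u in q]);print(P.mean(0));a=lambda v:np.degrees(np.arctan2(v[1],v[0]))%180
    print("thin az",a(P[1]-P[0]),a(P[2]-P[3]),"wide az",a(P[3]-P[0]),a(P[2]-P[1]),[np.linalg.norm(P[i]-P[(i+1)%4]) for i in range(4)])
# silhouette right edge of whole handle bottom etc: rack edge line for yaw
s=status.get_state();print("toolY az",np.degrees(np.arctan2(*R.from_quat(s["tcp_rot"]).as_matrix()[[1,0],1])),s["qpos"])
delta([*p[:2],.27])
```

```text
top centre [ 0.5477 -0.2046  0.1618] [np.float64(0.0001837026042672903), np.float64(0.00018370260426732346)]
[ 0.5476 -0.2044  0.163 ]
thin az 68.5944956217582 67.49988029942327 wide az 157.53593723935285 156.05805546812488 [np.float64(0.022172198763511675), np.float64(0.030798164314023775), np.float64(0.021374102226989752), np.float64(0.030364853131026392)]
[ 0.5478 -0.2048  0.163 ]
thin az 65.74568506158792 67.22517840269121 wide az 156.2930406259209 157.19460333616595 [np.float64(0.01974169467970336), np.float64(0.030171703937023297), np.float64(0.02021820876822736), np.float64(0.03068547439430533)]
toolY az 71.14865522995844 [-0.5846  0.1121  1.742   0.0007  1.2876 -1.8266]
t 6.65 tcp [ 0.5506 -0.2432  0.2704] d [1.52 3.56 0.04]
```

```bash
python3 -m inch '[[0.2,[1.3,3.9,0],0.07],[0.2,[1.3,3.9,0],0.07],[0.2,[1.3,3.9,0],0.07],[0.2,[1.3,3.9,5],0.07],[0.2,[1.3,3.9,8],0.07],[0.2,[1.3,3.9,10],0.07]]' 40
python3 -c "
from h import *
delta([.5477,-.2046,.128],np.radians(67))"
```

```text
time: 7.25
eef_pos: [0.5496, -0.203, 0.1673]
tcp_rot: [0.198, 0.98, 0.001, -0.002]
contact_force: [0.2, 0.4, 0.2]
opening: 0.601
t 7.25 tcp [ 0.5496 -0.203   0.1673] d [ 0.1  -0.22  3.93]
twist 0.001853798966772846 q6 -1.698029868260723
```

```bash
python3 -m inch '[[0.2,[0.1,-0.2,2],0],[0.2,[0.1,-0.2,3.9],0],[0.2,[0.1,-0.2,3.9],0],[0.2,[0.1,-0.2,3.9],0],[-1,[0.1,-0.2,3.9],0],[-1,[0.1,-0.2,3.9],0],[-1,[0.1,-0.2,3.9],0],[-1,[0.1,-0.2,3.9],0],[-1,[0.1,-0.2,3.9],0]]' 40
```

```text
time: 8.15
eef_pos: [0.5498, -0.2059, 0.133]
tcp_rot: [0.199, 0.98, -0.0, 0.001]
contact_force: [-0.7, -0.5, 5.3]
opening: 0.276
```

```bash
python3 -m inch '[[-1,[0,0,-1],0],[-1,[0,0,-1.8],0],[-1,[0,0,-1.8],0],[-1,[0,0,-1.8],0]]' 30
python3 -m inch '[[-1,[-0.4,0,0],0],[-1,[-0.8,0,0],0],[-1,[-1.1,0,0],0],[-1,[-1.4,0,0],0],[-1,[-1.7,0,0],0],[-1,[-2,0,0],0],[-1,[-2,0,0],0]]' 25
```

```text
time: 8.55
eef_pos: [0.5487, -0.2052, 0.1493]
tcp_rot: [0.199, 0.98, 0.0, -0.0]
contact_force: [0.6, -0.2, -2.1]
opening: 0.278
time: 9.25
eef_pos: [0.5645, -0.2122, 0.1477]
tcp_rot: [0.199, 0.98, 0.001, -0.006]
contact_force: [-7.2, 1.7, 0.3]
opening: 0.276
```

Run:
```python
from h import *
a=cams.read_camera("scene");cv2.imwrite("pics/s1.png",a)
c=a[200:320,140:300];g=np.clip(c.astype(float)*1.6,0,255).astype(np.uint8)
cv2.imwrite("pics/s1c.png",cv2.resize(g,(800,600),interpolation=cv2.INTER_CUBIC))
```

View pics/s1c.png

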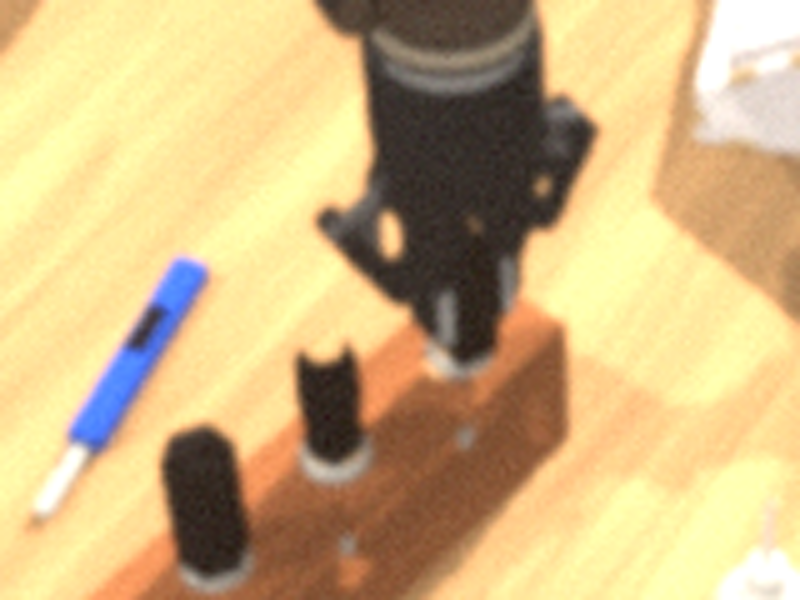

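The crop shows the driver lifted in its hole with the neighbours untouched; the tilt is too small to read here. I'll lift it out and look at the blade with the wrist camera.

```bash
python3 -m inch '[[-1,[-2,0,-4],0],[-1,[-2,0,-8],0],[-1,[-2,0,-12],0],[-1,[-2,0,-15],0],[-1,[-2,0,-15],0],[-1,[-2,0,-15],0]]' 60
python3 snap.py g1
python3 - <<'E'
from h import *
a=cv2.imread("pics/g1.png");c=a[110:290,160:400]
cv2.imwrite("pics/g1c.png",cv2.resize(c,(800,600),interpolation=cv2.INTER_CUBIC))
E
```

```text
time: 9.9
eef_pos: [0.588, -0.2223, 0.3033]
tcp_rot: [0.199, 0.98, -0.001, 0.004]
contact_force: [0.5, 0.1, 2.2]
opening: -0.001
[ 0.58799489 -0.22227345  0.30329906]
```

View pics/g1c.png

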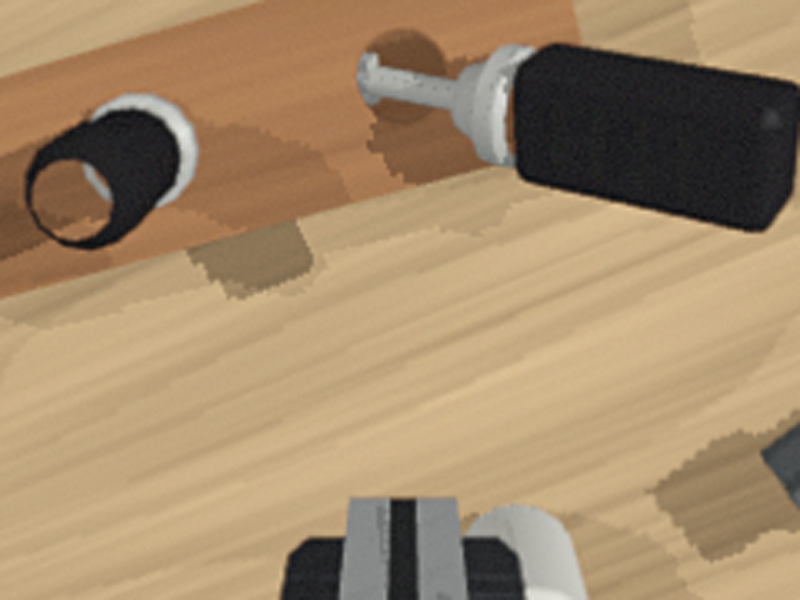

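My error: that lift repeated the 2 cm sideways shift, the driver was pulled out of the jaws and it is tipping over at about (500,100). I'll look again once it has settled.

```bash
python3 -m inch '[[-1,[0,0,0],0],[-1,[0,0,0],0],[-1,[0,0,0],0],[-1,[0,0,0],0],[-1,[0,0,0],0]]'
python3 snap.py g2
python3 - <<'E'
from h import *
a=cv2.imread("pics/g2.png");b=cams.read_camera("scene");cv2.imwrite("pics/s2.png",b);t=cams.read_camera("top");cv2.imwrite("pics/t2.png",t)
l=cv2.resize(b[195:345,150:310],(400,375),interpolation=cv2.INTER_CUBIC)
l2=cv2.resize(t[170:260,320:460],(400,225),interpolation=cv2.INTER_CUBIC)
r=np.vstack([a[:300,100:500],a[:300,100:500]*0])
cv2.imwrite("pics/g2c.png",np.hstack([np.vstack([l,l2]),r]))
E
```

```text
time: 10.45
eef_pos: [0.586, -0.2211, 0.2998]
tcp_rot: [0.199, 0.98, -0.0, 0.0]
contact_force: [-0.5, 0.9, -0.2]
opening: 0.002
[ 0.58600445 -0.22110433  0.29980478]
```

View pics/g2c.png

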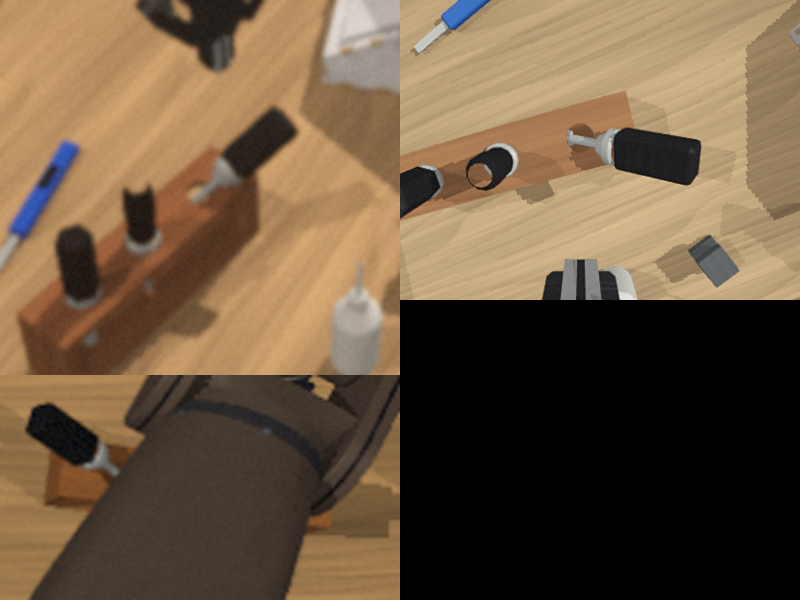

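The driver has come to rest leaning. Its blade is at the hole (wrist 270,135), the collar is on the shelf and the handle points up and outward past the rack's end (wrist 314,149 to 396,163). Nothing else has moved. I'll locate its axis.

Run:
```python
from h import *
np.set_printoptions(precision=4,suppress=True)
w=np.load("g2.npy");C=cam("wrist",dict(eef_pos=w[:3],tcp_rot=w[3:]));s=cam("scene");t=cam("top")
G=lambda x,y:(x-300,y);S=lambda x,y:(x/2.5+150,y/2.5+195);T=lambda x,y:(x*.35+320,(y-375)*.4+170)
o={}
for n,a,b,c in(("near",G(614,149),S(228,163),T(97,452)),("far",G(696,163),S(285,122),T(40,417)),("tip",G(571,135),S(195,198),None)):
    rs=[ray(C,a),ray(s,b)]+([ray(t,c)] if c else []);p,r=two(rs);o[n]=p;print(n,p,np.round(r,4))
d=o["far"]-o["near"];print("len",np.linalg.norm(d),"az",np.degrees(np.arctan2(d[1],d[0])),"elev",np.degrees(np.arcsin(d[2]/np.linalg.norm(d))))
d=o["far"]-o["tip"];print("len",np.linalg.norm(d),"az",np.degrees(np.arctan2(d[1],d[0])),"elev",np.degrees(np.arcsin(d[2]/np.linalg.norm(d))))
m=(o["far"]+o["near"])/2;delta([*m[:2],.2]);print(m)
h=plane(C,G(581,137),.085);print("hole",h)
```

```text
near [ 0.5654 -0.1836  0.1111] [0.0022 0.0016 0.0033]
far [ 0.596  -0.13    0.1366] [0.0038 0.0016 0.0033]
tip [ 0.5449 -0.2112  0.0753] [0.0019 0.0019]
len 0.06674189981266972 az 60.26200563569205 elev 22.40862190638995
len 0.11379680928574812 az 57.79973432571023 elev 32.56188968332956
t 10.6 tcp [ 0.5857 -0.2209  0.299 ] d [2.95 5.71 9.91]
[ 0.5807 -0.1568  0.1238]
hole [ 0.548  -0.2042  0.085 ]
```

The blade end is still in the hole: the shank leans on the rim at about 27° elevation and azimuth 59°. I'll grip the handle as it lies, swing it upright about the hole, seat it and regrip.

```bash
python3 -c "
from h import *
delta([.5807,-.1568,.22],np.radians(-31))"
python3 -m inch '[[0.4,[3,5.7,2],0.15],[0.4,[3,5.7,7.9],0.3],[0.4,[3,5.7,7.9],0.45],[0.4,[3,5.7,7.9],0.6],[0.4,[3,5.7,7.9],0.75],[0.4,[3,5.7,7.9],0.9],[0.4,[3,5.7,7.9],1.05],[0.4,[3,5.7,7.9],1.2],[0.4,[3,5.7,7.9],1.35],[0.4,[3,5.7,7.9],1.5],[0.4,[3,5.7,7.9],1.65],[0.4,[3,5.7,7.9],1.71],[0.4,[3,5.7,7.9],1.71],[0.4,[3,5.7,7.9],1.71]]' 25
python3 -c "
from h import *
delta([.5807,-.1568,.124],np.radians(-31))"
```

```text
t 10.6 tcp [ 0.5857 -0.2209  0.299 ] d [2.95 5.71 7.91]
twist -1.4305464338605147 q6 -1.6926344581982073
time: 12.0
eef_pos: [0.5803, -0.1567, 0.2202]
tcp_rot: [0.87, 0.493, -0.0, -0.0]
contact_force: [0.4, 0.1, -0.7]
opening: 0.701
t 12.0 tcp [ 0.5803 -0.1567  0.2202] d [0.02 0.05 9.62]
twist 0.0024685151541585793 q6 0.10612346953626113
```

```bash
python3 -m inch '[[0.4,[0,0,4],0],[0.4,[0,0,7.5],0],[0.4,[0,0,9.6],0],[0.4,[0,0,9.6],0],[-1,[0,0,9.6],0],[-1,[0,0,9.6],0],[-1,[0,0,9.6],0],[-1,[0,0,9.6],0],[-1,[0,0,9.6],0]]' 25
python3 snap.py g3
python3 - <<'E'
from plant import cams
import cv2
b=cams.read_camera("scene");cv2.imwrite("pics/s3.png",b)
E
```

```text
time: 12.9
eef_pos: [0.5812, -0.1571, 0.1258]
tcp_rot: [0.87, 0.493, 0.001, 0.001]
contact_force: [-1.0, 0.4, 1.6]
opening: 0.458
[ 0.58123438 -0.15707186  0.12579862]
```

```bash
python3 -m inch '[[-1,[-0.2,0,-0.7],0],[-1,[-0.6,0,-1.3],0],[-1,[-1.2,0,-1.9],0],[-1,[-2,-0.1,-2.5],0],[-1,[-2,-0.1,-2.5],0]]' 25
python3 snap.py g4
python3 - <<'E'
from h import *
b=cams.read_camera("scene");a=cv2.imread("pics/g4.png")
l=cv2.resize(b[195:345,150:310],(400,375),interpolation=cv2.INTER_CUBIC)
cv2.imwrite("pics/g4c.png",np.hstack([l,a[45:420,80:480]]))
E
```

```text
time: 13.5
eef_pos: [0.5688, -0.174, 0.1503]
tcp_rot: [0.87, 0.492, 0.0, -0.0]
contact_force: [-0.1, 2.4, -1.9]
opening: 0.44
[ 0.56882359 -0.17404768  0.15028077]
```

View pics/g4c.png

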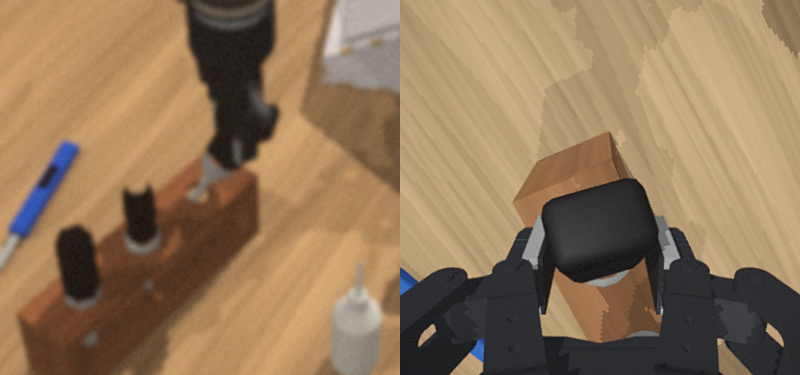

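The driver is held with its shank in the hole and its handle top in view, swinging up as planned. I'll continue.

```bash
python3 -m inch '[[-1,[-0.6,0,-0.3],0],[-1,[-1.2,-0.1,-0.5],0],[-1,[-1.8,-0.1,-0.8],0],[-1,[-2.5,-0.2,-0.9],0],[-1,[-3.2,-0.2,-1],0],[-1,[-3.8,-0.3,-1],0],[-1,[-3.8,-0.3,-1],0]]' 25
python3 snap.py g5
python3 - <<'E'
from h import *
b=cams.read_camera("scene");a=cv2.imread("pics/g5.png")
l=cv2.resize(b[195:345,150:310],(400,375),interpolation=cv2.INTER_CUBIC)
cv2.imwrite("pics/g5c.png",np.hstack([l,a[45:420,80:480]]))
delta([.5477,-.2046,.133])
E
```

```text
time: 14.3
eef_pos: [0.5471, -0.2057, 0.1599]
tcp_rot: [0.87, 0.493, 0.0, 0.001]
contact_force: [3.4, 1.5, -1.2]
opening: 0.396
[ 0.54708431 -0.20570845  0.15992485]
t 14.4 tcp [ 0.5468 -0.2052  0.1594] d [0.11 0.05 2.64]
```

View pics/g5c.png

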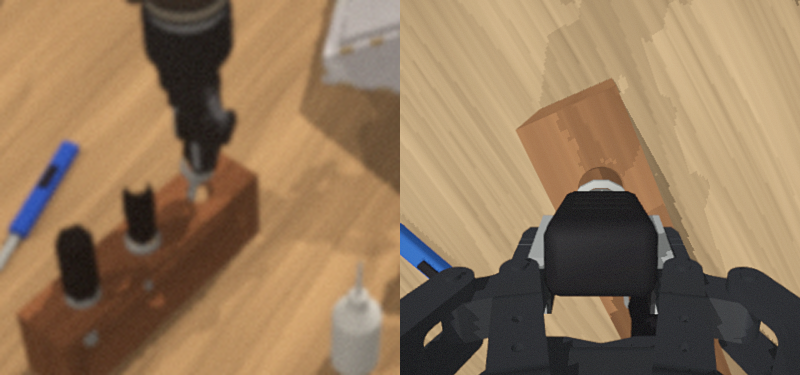

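The handle is now gripped square (33.7 mm across the narrow sides) and nearly upright over the hole. I'll lower it.

```bash
python3 -m inch '[[-1,[0.1,0,0.8],0],[-1,[0.1,0,1.4],0],[-1,[0.1,0,1.9],0],[-1,[0.1,0,2.3],0],[-1,[0.1,0,2.3],0]]' 20
python3 snap.py g6
python3 - <<'E'
from h import *
s=status.get_state();C=cam("wrist",s)
M=T_wrist(s)
for z in(35,-35,-43):  # upright handle, front face (tool x+12), relative z up
    print(z,[proj(C,(M@[.012,y,-z/1000,1])[:3]).round(0) for y in(-.017,.017)])
im=cv2.imread("pics/g6.png");b=cams.read_camera("scene")
l=cv2.resize(b[195:345,150:310],(400,375),interpolation=cv2.INTER_CUBIC)
cv2.imwrite("pics/g6c.png",np.hstack([l,im[45:420,80:480]]))
E
```

```text
time: 14.9
eef_pos: [0.5471, -0.2034, 0.1352]
tcp_rot: [0.87, 0.493, -0.001, -0.001]
contact_force: [0.7, 0.3, -1.7]
opening: 0.4
[ 0.54705054 -0.203405    0.13518376]
35 [array([220., 327.]), array([341., 327.])]
-35 [array([243., 239.]), array([317., 239.])]
-43 [array([245., 233.]), array([316., 233.])]
```

View pics/g6c.png

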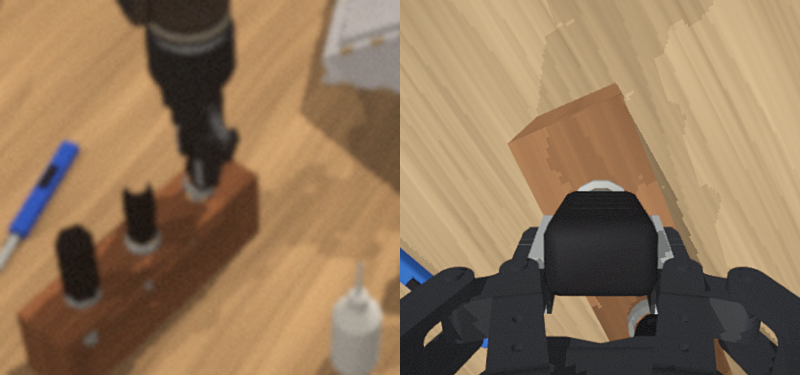

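The driver is in the hole but still leans about 11° in the jaws. Its weight should right it on release, so I'll open, rise and look from two places.

```bash
python3 -m inch '[[0.3,[0,0,0],0],[0.3,[0,0,0],0],[0.3,[0,0,0],0],[0.3,[0,0,-4],0],[0.3,[0,0,-8],0],[-1,[-3,-4,-13.5],0],[-1,[-3,-4,-13.5],0],[-1,[-3,-4,-13.5],0],[-1,[-3,-4,-13.5],0]]'
python3 snap.py e1
python3 -m inch '[[-1,[0,5,0],0],[-1,[0,8,0],0],[-1,[0,8,0],0],[-1,[0,8,0],0]]'
python3 snap.py e2
python3 - <<'E'
import cv2,numpy as np
from h import *
o=[]
for f in("e1","e2"):
    im=cv2.imread(f"pics/{f}.png");w=np.load(f+".npy");u=proj(cam("wrist",dict(eef_pos=w[:3],tcp_rot=w[3:])),(.5477,-.2046,.14)).astype(int);x,y=u-50;print(x,y)
    c=im[y:y+100,x:x+100].astype(float);c=255*np.clip(c/140,0,1)**.6
    o.append(cv2.resize(c.astype(np.uint8),(400,400),interpolation=cv2.INTER_CUBIC))
cv2.imwrite("pics/ez.png",np.hstack(o))
E
```

```text
time: 15.9
eef_pos: [0.498, -0.2088, 0.2714]
tcp_rot: [0.87, 0.493, 0.0, 0.0]
contact_force: [0.4, 0.1, 0.7]
opening: 0.002
[ 0.49799191 -0.20880485  0.27143647]
time: 16.35
eef_pos: [0.5665, -0.2494, 0.2683]
tcp_rot: [0.87, 0.493, -0.001, -0.002]
contact_force: [-0.5, 0.0, 0.4]
opening: 0.002
[ 0.56649728 -0.24942248  0.26834686]
287 117
174 118
```

View pics/ez.png

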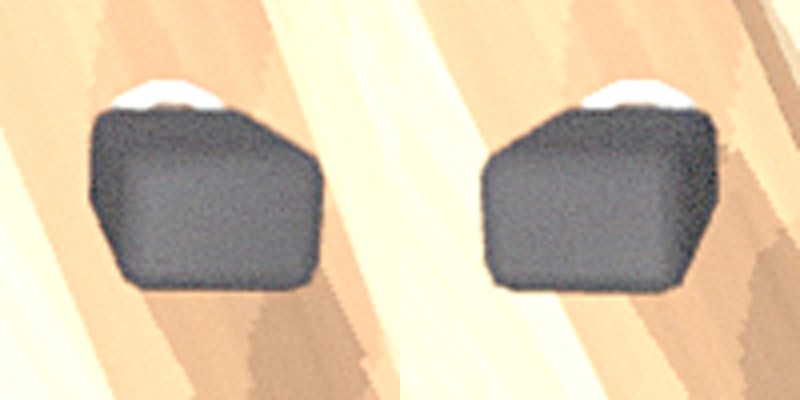

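It stands upright and seated, with the wide side now along image x. I'll measure top centre and yaw again.

Run:
```python
from h import *
np.set_printoptions(precision=4,suppress=True)
def ld(n):
    w=np.load(n+".npy");return cam("wrist",dict(eef_pos=w[:3],tcp_rot=w[3:]))
C1,C2=ld("e1"),ld("e2")
q1=np.array([[126,155],[322,160],[315,290],[133,290]])/4+[287,117]
q2=np.array([[85,160],[275,154],[275,291],[92,290]])/4+[174,118]
p,r=two([ray(C1,q1.mean(0)),ray(C2,q2.mean(0))]);print("top centre",p,r)
c1=plane(C1,np.array([168,110])/4+[287,117],.088);print("collar-ish",c1)
for C,q in((C1,q1),(C2,q2)):
    P=np.array([plane(C,u,.163) for u in q]);a=lambda v:np.degrees(np.arctan2(v[1],v[0]))%180
    print("wide az",a(P[1]-P[0]),a(P[2]-P[3]),"thin",a(P[3]-P[0]),a(P[2]-P[1]))
delta([*p[:2],.2],np.radians(58.5))
```

```text
top centre [ 0.5478 -0.2045  0.1623] [np.float64(0.00011634099567990892), np.float64(0.00011634099567989434)]
collar-ish [ 0.5531 -0.1962  0.088 ]
wide az 147.9206501794933 149.182676771631 thin 63.61308360913054 59.557024439990144
wide az 150.68416755454706 148.76352230367337 thin 58.74516497536483 57.598139136771664
t 16.4 tcp [ 0.5662 -0.2492  0.269 ] d [ 2.89 -3.85  6.92]
twist -1.5605533317960685 q6 -0.03901173744714363
```

```bash
python3 -m inch '[[0.2,[2.9,-3.9,3],-0.15],[0.2,[2.9,-3.9,6.9],-0.3],[0.2,[2.9,-3.9,6.9],-0.45],[0.2,[2.9,-3.9,6.9],-0.6],[0.2,[2.9,-3.9,6.9],-0.75],[0.2,[2.9,-3.9,6.9],-0.9],[0.2,[2.9,-3.9,6.9],-1.05],[0.2,[2.9,-3.9,6.9],-1.2],[0.2,[2.9,-3.9,6.9],-1.35],[0.2,[2.9,-3.9,6.9],-1.5],[0.2,[2.9,-3.9,6.9],-1.56],[0.2,[2.9,-3.9,6.9],-1.56],[0.2,[2.9,-3.9,6.9],-1.56]]' 50
python3 -c "
from h import *
delta([.5478,-.2045,.128],np.radians(59))"
```

```text
time: 17.7
eef_pos: [0.5475, -0.2044, 0.2021]
tcp_rot: [0.272, 0.962, 0.0, -0.0]
contact_force: [0.2, -0.9, -0.8]
opening: 0.6
t 17.7 tcp [ 0.5475 -0.2044  0.2021] d [-0.04  0.01  7.41]
twist -0.01084885348405562 q6 -1.5498303667614248
```

```bash
python3 -m inch '[[0.2,[0,0,3.5],0],[0.2,[0,0,6.5],0],[0.2,[0,0,7.4],0],[0.2,[0,0,7.4],0],[-1,[0,0,7.4],0],[-1,[0,0,7.4],0],[-1,[0,0,7.4],0],[-1,[0,0,7.4],0],[-1,[0,0,7.4],0]]' 50
python3 -m inch '[[-1,[0,0,-0.8],0],[-1,[0,0,-1.7],0],[-1,[0,0,-1.7],0],[-1,[0,0,-1.7],0]]' 50
python3 -m inch '[[-1,[-0.4,0,0],0],[-1,[-0.8,0,0],0],[-1,[-1.1,0,0],0],[-1,[-1.4,0,0],0],[-1,[-1.7,0,0],0],[-1,[-1.9,0,0],0],[-1,[-1.9,0,0],0]]' 30
```

```text
time: 18.6
eef_pos: [0.5492, -0.2057, 0.1306]
tcp_rot: [0.272, 0.962, -0.0, 0.002]
contact_force: [1.0, 1.4, 5.3]
opening: 0.275
time: 19.0
eef_pos: [0.5476, -0.2047, 0.1453]
tcp_rot: [0.272, 0.962, 0.0, -0.0]
contact_force: [-0.4, 0.1, -1.9]
opening: 0.274
time: 19.7
eef_pos: [0.5617, -0.2133, 0.1445]
tcp_rot: [0.272, 0.962, 0.001, -0.005]
contact_force: [-7.8, 3.7, 3.1]
opening: 0.272
```

```bash
python3 -m inch '[[-1,[0.6,0,0],0],[-1,[1,0,0],0],[-1,[1,0,-3],0],[-1,[1,0,-7],0],[-1,[1,0,-12],0],[-1,[1,0,-16],0],[-1,[1,0,-16],0],[-1,[1,0,-16],0]]' 60
python3 snap.py g7
python3 - <<'E'
from h import *
a=cv2.imread("pics/g7.png");c=a[80:380,80:480]
cv2.imwrite("pics/g7c.png",cv2.resize(c,(800,600),interpolation=cv2.INTER_CUBIC))
s=status.get_state();C=cam("wrist",s);M=T_wrist(s)
for t in(0,.06,.12,.18):
    for L in(.113,.118):print(t,L,[proj(C,(M@[L*np.sin(t)+e*.009*np.cos(t),0,L*np.cos(t)-e*.009*np.sin(t),1])[:3]).round(0) for e in(-1,0,1)])
E
```

```text
time: 20.5
eef_pos: [0.5561, -0.21, 0.3069]
tcp_rot: [0.272, 0.962, -0.001, 0.002]
contact_force: [-0.0, -0.1, -2.2]
opening: 0.275
[ 0.55610989 -0.21001696  0.30692786]
0 0.113 [array([280., 227.]), array([280., 214.]), array([280., 201.])]
0 0.118 [array([280., 224.]), array([280., 212.]), array([280., 199.])]
0.06 0.113 [array([280., 217.]), array([280., 204.]), array([280., 191.])]
0.06 0.118 [array([280., 214.]), array([280., 202.]), array([280., 189.])]
0.12 0.113 [array([280., 207.]), array([280., 195.]), array([280., 182.])]
0.12 0.118 [array([280., 204.]), array([280., 192.]), array([280., 179.])]
0.18 0.113 [array([280., 198.]), array([280., 185.]), array([280., 172.])]
0.18 0.118 [array([280., 194.]), array([280., 182.]), array([280., 169.])]
```

View pics/g7c.png

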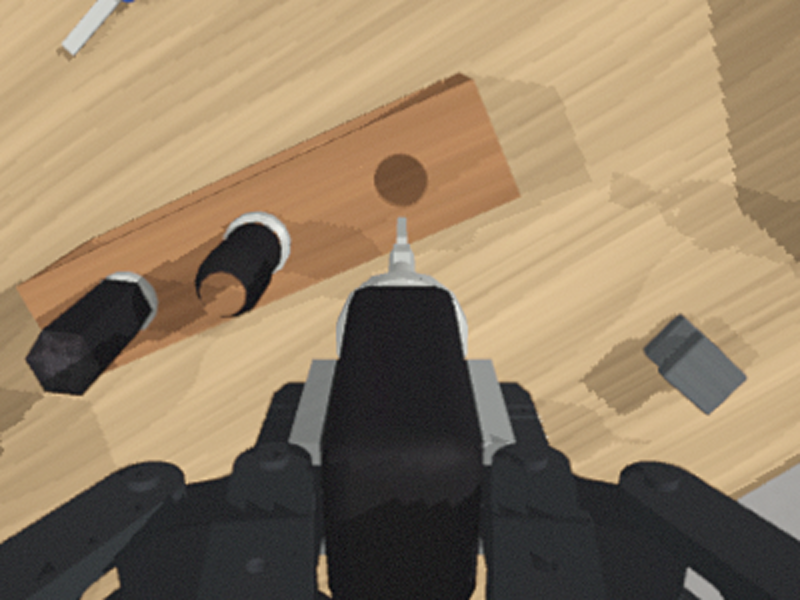

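The wrist view shows the driver held with its blade end at full-image pixel (281,189), a lean of about 0.075 rad toward tool -x as intended. The neighbours are untouched. Next, over the cam.

```bash
python3 -c "
from h import *
delta([.5476,.1615,.307],np.radians(7.7))"
python3 -m inch '[[-1,[-2,4,-0.5],0.1],[-1,[-17,32.7,-0.5],0.2],[-1,[-17,32.7,-0.5],0.3],[-1,[-17,32.7,-0.5],0.4],[-1,[-17,32.7,-0.5],0.5],[-1,[-17,32.7,-0.5],0.6],[-1,[-17,32.7,-0.5],0.7],[-1,[-17,32.7,-0.5],0.8],[-1,[-17,32.7,-0.5],0.895],[-1,[-17,32.7,-0.5],0.895],[-1,[-17,32.7,-0.5],0.895],[-1,[-17,32.7,-0.5],0.895],[-1,[-17,32.7,-0.5],0.895]]' 60
python3 -c "
from h import *
delta([.5476,.1615,.225],np.radians(7.7))"
```

```text
t 20.55 tcp [ 0.5553 -0.2095  0.3045] d [20.08 31.21 -0.24]
twist 0.8855916572077271 q6 -1.5516009368193846
time: 21.85
eef_pos: [0.8712, -0.0207, 0.3107]
tcp_rot: [0.662, 0.75, 0.0, 0.0]
contact_force: [0.7, -0.3, -1.4]
opening: 0.273
t 21.85 tcp [ 0.8712 -0.0207  0.3107] d [ 22.11 -29.84   8.56]
twist -0.009402238449571998 q6 -0.26477208537194735
```

I typed the wrong sign on x, but nothing was touched. Correcting, and going higher because this path crosses the rear deck.

```bash
python3 -m inch '[[-1,[0,0,-4.5],0],[-1,[3,-4,-5],0],[-1,[22.1,-29.8,-5],0],[-1,[22.1,-29.8,-5],0],[-1,[22.1,-29.8,-5],0],[-1,[22.1,-29.8,-5],0],[-1,[22.1,-29.8,-5],0],[-1,[22.1,-29.8,-5],0],[-1,[22.1,-29.8,-5],0],[-1,[22.1,-29.8,-5],0],[-1,[22.1,-29.8,-5],0],[-1,[22.1,-29.8,4],0],[-1,[22.1,-29.8,8],0],[-1,[22.1,-29.8,8],0],[-1,[22.1,-29.8,8],0]]' 60
python3 snap.py h1
python3 -c "
from h import *
delta([.5476,.1615,.2015],np.radians(7.7))
s=status.get_state();C=cam('wrist',s);print(proj(C,(.5459,.170,.090)),proj(C,(.5459-.134*.01,.18,.090)))
g=cv2.cvtColor(cv2.imread('pics/h1.png'),cv2.COLOR_BGR2GRAY)
for y in range(130,240,5):print(y,g[y,255:310:3])
"
```

```text
time: 23.35
eef_pos: [0.546, 0.1606, 0.2237]
tcp_rot: [0.662, 0.749, -0.005, -0.004]
contact_force: [0.6, 0.4, -2.2]
opening: 0.27
[0.54599729 0.1605795  0.22373581]
t 23.4 tcp [0.548  0.161  0.2277] d [ 0.06 -0.02  2.62]
twist -0.010822020186959103 q6 -0.015277333186065339
[279.71632284 192.28922815] [279.58856863 178.70319718]
130 [183 186 186 183 185 182 183 183 184 185 183 184 185 186 187 188 190 191
 191]
135 [185 184 186 186 184 182 182 183 185 184 186 186 188 189 188 190 189 190
 188]
140 [186 185 185 185 186 185 185 186 185 183 186 188 187 188 190 188 186 188
 189]
145 [184 183 185 187 184 186 187 188 187 187 183 184 187 187 190 189 190 188
 187]
150 [180 184 186 187 188 186 186 184 187 186 186 187 187 187 189 189 189 188
 189]
155 [183 182 184 185 185 187 186 184 186 187 186 187 187 186 190 190 190 191
 192]
160 [183 181 183 184 185 187 187 187 185 187 188 189 186 188 190 190 191 192
 190]
165 [184 187 186 184 188 168  82  74  82  85  83  80  87 168 191 170 167 168
 170]
170 [183 185 186 162  81  81  82  74  75  76  82  85  97  86  80  88 171 166
 167]
175 [183 183  93  81  
[... 356 characters left out ...]
94 141 137 136 136 132  95  78
  79]
200 [186 155  74 152 157 157 158 161 172 150  89 159 142 156 155 137 101  82
  80]
205 [186 156 156  78 134 160 160 138 153 153 140 158 155 157 158 140  84  75
  67]
210 [187 163 153 156  69  86 162 126 161 148 142 159 159 157 160 112  80  76
  69]
215 [187 186 187 155 157 124  76 140 148 149 141 156 133  60  79  76  64 142
 190]
220 [186 187 184 137 144 148 162 182 199 199 185 166 150 149 146 160 169 189
 187]
225 [185  41  18  25  22  22  29  24  24  25  26  32  25  23  23  22  77 187
 186]
230 [ 60  29  22  23  28  25  24  22  26  23  26  27  22  25  34  30  28  92
 184]
235 [ 12  22  22  26  28  26  27  27  22  28  25  30  24  30  26  22  26  20
 162]
```

```bash
python3 snap.py h2
python3 - <<'E'
from h import *
np.set_printoptions(precision=4,suppress=True)
w=np.load("h2.npy");s=dict(eef_pos=w[:3],tcp_rot=w[3:]);C=cam("wrist",s);M=T_wrist(s)
im=cv2.imread("pics/h2.png");g=cv2.cvtColor(im,cv2.COLOR_BGR2GRAY)
m=(g<110).astype(np.uint8);m[216:]=0;mm=np.zeros_like(m);cv2.circle(mm,(283,192),42,1,-1);m&=mm
n,l,st,ce=cv2.connectedComponentsWithStats(m);i=1+np.argmax(st[1:,4]);print(st[i])
c=np.vstack(cv2.findContours((l==i).astype(np.uint8),0,2)[0]);h=cv2.convexHull(c)[:,0];h=h[h[:,1]<212]
e=cv2.fitEllipse(h.astype(np.float32));print(e)
P=plane(C,e[0],.09);print("ring centre",P,"in tool",(np.linalg.inv(M)@[*P,1])[:3]*1000)
for y in range(172,214,3):print(y,g[y,270:296])
E
```

```text
[0.54797096 0.16097837 0.22767558]
[ 254  162   55   54 1024]
((281.1405029296875, 191.53565979003906), (51.84553146362305, 60.61249923706055), 149.33953857421875)
ring centre [0.5469 0.1707 0.09  ] in tool [  9.7929   0.8771 137.6717]
172 [110 113 127 157 159 138 108  98  78  61  62  82 102  97  78  74  74  78
  83  83  83  90  93  87  88  83]
175 [155 161 158 160 160 136 107 102  82  61  67 119 141 154 114 111 111 104
  79  63  63  69  75  82  90  90]
178 [155 159 158 161 159 137 127 130  93  57  68 117 144 158 157 158 157 136
 127 111  97  97  73  58  71  78]
181 [156 152 157 160 160 138 130 130  94  54  61 116 141 159 155 156 157 156
 157 155 141 132 130 100  63  59]
184 [157 157 159 161 160 137 126 130  94  67  78 109 139 159 157 153 157 157
 157 136 134 140 154 154 155 141]
187 [157 158 159 161 160 145 127 128 117  82  67  96 132 157 156 154 156 157
 157 156 157 136 135 132 128 131]
190 [156 159 160 159 161 144 128 129 137 154 150 153 152 155 156 156 156 156
 156 155 135 137 136 137 136 137]
193 [156 153 155 159 161 146 130 128 138 152 149 148 150 156 156 157 155 158
 156 138 133 136 138 137 136 135]
196 [156 149 160 162 161 145 127 127 141 151 147 149 149 153 156 157 157 156
 155 137 135 136 136 137 134 136]
199 [156 157 160 161 161 146 127 126 141 172 171 166 152 154 156 155 157 158
 157 156 157 157 154 158 157 159]
202 [157 159 160 160 160 152 134 146 151 153 152 146 146 148 148 157 158 157
 156 155 155 156 157 156 159 156]
205 [157 152 160 161 161 146 135 151 152 150 149 152 151 149 147 142 155 158
 156 158 157 157 157 156 157 157]
208 [157 156 160 163 144  98 122 172 171 169 168 170 166 150 149 141 129 145
 158 158 158 157 159 153 129 106]
211 [137 154 167 164 137 124 144 154 145 144 145 149 146 147 148 141 130 134
 160 161 159 127 109 114 113  80]
```

The slot lies parallel to the blade, and the blade is 1.4 mm upslope of the mouth centre, as planned. Descending.

```bash
python3 -m inch '[[-1,[0,0,0.8],0],[-1,[0,0,1.6],0],[-1,[0,0,2],0],[-1,[0,0,2],0]]' 60
python3 -m inch '[[-1,[0,0,0.3],0],[-1,[0,0,0.6],0],[-1,[0,0,0.6],0]]' 60
python3 -m inch '[[-1,[0,0,0.3],0],[-1,[0,0,0.3],0]]' 60
```

```text
time: 23.85
eef_pos: [0.5481, 0.1621, 0.2099]
tcp_rot: [0.662, 0.75, -0.0, -0.0]
contact_force: [0.2, 0.4, -2.1]
opening: 0.274
time: 24.15
eef_pos: [0.5492, 0.1622, 0.2086]
tcp_rot: [0.661, 0.75, 0.001, 0.001]
contact_force: [-4.6, -1.8, 11.3]
opening: 0.273
time: 24.35
eef_pos: [0.5495, 0.1623, 0.2082]
tcp_rot: [0.661, 0.75, 0.001, 0.001]
contact_force: [-7.8, -2.1, 19.8]
opening: 0.275
```

```bash
python3 -m inch '[[-1,[0,-0.1,-0.4],0],[-1,[0,-0.2,-0.4],0],[-1,[0,-0.2,-0.4],0]]' 60
python3 -m inch '[[-1,[0,-0.1,0],0],[-1,[0,-0.2,0],0],[-1,[0,-0.2,0],0]]' 60
```

```text
time: 24.65
eef_pos: [0.5481, 0.1621, 0.2086]
tcp_rot: [0.662, 0.75, 0.002, 0.002]
contact_force: [-1.3, -0.6, 9.0]
opening: 0.271
time: 24.95
eef_pos: [0.5461, 0.1618, 0.2075]
tcp_rot: [0.662, 0.75, 0.002, 0.002]
contact_force: [-0.2, 0.0, -1.3]
opening: 0.275
```

```bash
python3 -m inch '[[-1,[0,0,0],0],[-1,[0,0,0],0]]' 60
python3 -m inch '[[-1,[0,0,0.3],0],[-1,[0,0,0.3],0]]' 60
python3 -m inch '[[-1,[0,0,0.3],0],[-1,[0,0,0.3],0]]' 60
```

```text
time: 25.15
eef_pos: [0.5437, 0.1616, 0.2041]
tcp_rot: [0.662, 0.75, -0.001, -0.001]
contact_force: [0.3, -0.4, -2.0]
opening: 0.278
time: 25.35
eef_pos: [0.5447, 0.1615, 0.2018]
tcp_rot: [0.662, 0.75, 0.0, 0.0]
contact_force: [1.2, 0.0, -1.0]
opening: 0.279
time: 25.55
eef_pos: [0.5454, 0.1617, 0.1997]
tcp_rot: [0.662, 0.75, 0.001, 0.001]
contact_force: [2.9, -0.1, -0.6]
opening: 0.273
```

```bash
python3 -m inch '[[-1,[0,0,0.2],0],[-1,[0,0,0.2],0]]' 60
python3 -m inch '[[-1,[0,0,0.2],0],[-1,[0,0,0.2],0]]' 60
python3 snap.py h3
python3 - <<'E'
from h import *
b=cams.read_camera("scene");cv2.imwrite("pics/s4.png",b)
a=cv2.imread("pics/h3.png");l=cv2.resize(b[120:220,260:380],(450,375),interpolation=cv2.INTER_CUBIC)
r=cv2.resize(a[140:260,225:337],(350,375),interpolation=cv2.INTER_CUBIC)
cv2.imwrite("pics/h3c.png",np.hstack([l,r]))
E
```

```text
time: 25.75
eef_pos: [0.5456, 0.1617, 0.1992]
tcp_rot: [0.662, 0.75, 0.001, 0.001]
contact_force: [0.8, -0.4, 6.1]
opening: 0.273
time: 25.95
eef_pos: [0.5458, 0.1617, 0.199]
tcp_rot: [0.661, 0.75, 0.001, 0.001]
contact_force: [-0.6, -0.2, 11.0]
opening: 0.275
[0.54582341 0.16172625 0.19897347]
```

View pics/h3c.png

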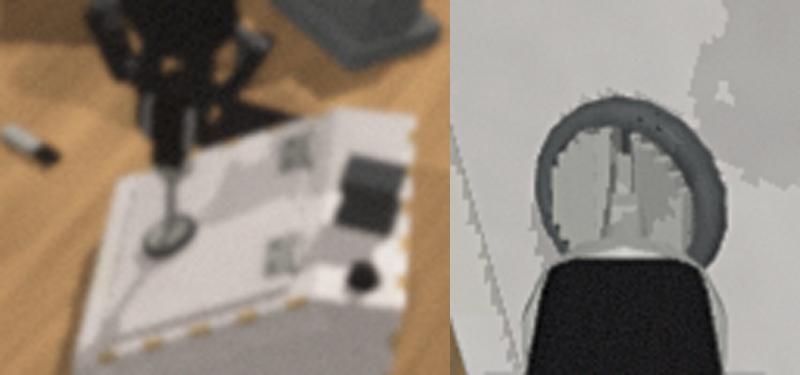

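The blade is down in the slot (right crop (620,190)) and bottomed at 11 N. Turning clockwise, keeping the tip on the drum axis.

```bash
python3 -m inch '[[-1,[0.01,-0.09,0],0.1],[-1,[0.02,-0.17,0],0.2],[-1,[0.04,-0.26,0],0.3],[-1,[0.07,-0.34,0],0.4],[-1,[0.11,-0.42,0],0.5],[-1,[0.15,-0.49,0],0.6],[-1,[0.15,-0.49,0],0.6]]' 80
python3 -c "
from h import *
s=status.get_state();M=T_wrist(s);print((M@[.0087,0,.1155,1])[:3],s['wrist_torque'],s['qpos'][5])"
```

```text
time: 26.75
eef_pos: [0.5408, 0.163, 0.2003]
tcp_rot: [0.854, 0.52, 0.002, 0.001]
contact_force: [-3.9, -1.4, 15.6]
opening: 0.271
[0.54522961 0.17082027 0.08481339] [0.12158151 0.61527189 0.14021287] 0.5885981451518253
```

```bash
python3 -m inch '[[-1,[0.01,-0.09,0],0.1],[-1,[0.02,-0.17,-0.05],0.2],[-1,[0.04,-0.26,-0.05],0.3],[-1,[0.07,-0.34,-0.05],0.4],[-1,[0.11,-0.42,-0.05],0.5],[-1,[0.15,-0.49,-0.05],0.6],[-1,[0.17,-0.53,-0.05],0.65],[-1,[0.17,-0.53,-0.05],0.65]]' 80
python3 -c "
from h import *
s=status.get_state();M=T_wrist(s);print((M@[.0087,0,.1155,1])[:3],s['wrist_torque'],s['qpos'][5],np.degrees(np.arctan2(M[1,1],M[0,1])))"
```

```text
time: 27.55
eef_pos: [0.5374, 0.1669, 0.2016]
tcp_rot: [0.975, 0.221, 0.003, 0.0]
contact_force: [-2.8, -1.4, 17.1]
opening: 0.272
[0.54595626 0.17068856 0.08610748] [-0.01664871  0.49930644  0.09186382] 1.2458824751701985 -64.46035180407867
```

```bash
python3 -m inch '[[-1,[0,-0.09,0.05],0.1],[-1,[0.01,-0.13,0.05],0.15],[-1,[0.01,-0.13,0.05],0.15]]' 80
python3 -c "
from h import *
s=status.get_state();M=T_wrist(s);print((M@[.0087,0,.1155,1])[:3],s['wrist_torque'],np.degrees(np.arctan2(M[1,1],M[0,1])))"
python3 -m inch '[[-1,[0,-0.07,0],0.08],[-1,[0.01,-0.1,0],0.12],[-1,[0.01,-0.1,0],0.12]]' 80
python3 -c "
from h import *
s=status.get_state();M=T_wrist(s);print((M@[.0087,0,.1155,1])[:3],s['wrist_torque'],np.degrees(np.arctan2(M[1,1],M[0,1])))"
```

```text
time: 27.85
eef_pos: [0.5372, 0.168, 0.2016]
tcp_rot: [0.989, 0.147, 0.003, 0.0]
contact_force: [-3.9, -1.1, 18.2]
opening: 0.268
[0.54625698 0.17058499 0.08618786] [-0.1931601   0.68723421  0.0902752 ] -73.05275469719795
time: 28.15
eef_pos: [0.537, 0.1688, 0.2016]
tcp_rot: [0.996, 0.088, 0.003, 0.0]
contact_force: [-3.7, -0.6, 18.5]
opening: 0.272
[0.5462649  0.17030933 0.0861543 ] [-0.29784218  0.65395451  0.11053083] -79.90721642819211
```

```bash
python3 -m inch '[[-1,[0,-0.07,0],0.08],[-1,[0.01,-0.1,0],0.12],[-1,[0.01,-0.1,0],0.12]]' 80
python3 -c "
from h import *
s=status.get_state();M=T_wrist(s);print((M@[.0087,0,.1155,1])[:3],s['wrist_torque'],np.degrees(np.arctan2(M[1,1],M[0,1])))"
python3 snap.py k1
python3 - <<'E'
from h import *
b=cams.read_camera("scene");cv2.imwrite("pics/s5.png",b)
a=cv2.imread("pics/k1.png");l=cv2.resize(b[120:220,260:380],(450,375),interpolation=cv2.INTER_CUBIC)
r=cv2.resize(a[140:260,225:337],(350,375),interpolation=cv2.INTER_CUBIC)
cv2.imwrite("pics/k1c.png",np.hstack([l,r]))
E
```

```text
time: 28.45
eef_pos: [0.5369, 0.1697, 0.2015]
tcp_rot: [1.0, 0.028, 0.003, 0.0]
contact_force: [-3.1, -2.2, 18.9]
opening: 0.272
[0.54626014 0.17007577 0.08606343] [-0.3755094   0.61008891  0.1532872 ] -86.74212310581633
[0.53686544 0.16966598 0.20150828]
```

View pics/k1c.png

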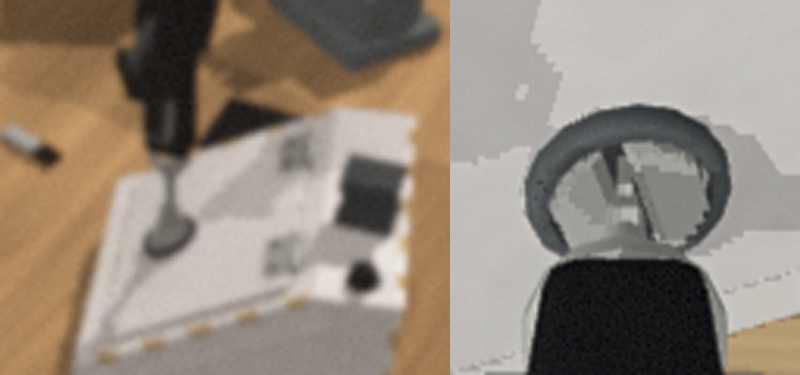

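The slot (right crop (612,150) to (645,235)) lies at azimuth of about 21–24°, i.e. up the slope, with the blade taking up its play and torque rising. A final bit more, then I check the torque and withdraw.

```bash
python3 -m inch '[[-1,[0,-0.08,0],0.09],[-1,[0.01,-0.13,0],0.15],[-1,[0.01,-0.13,0],0.15]]' 80
python3 -c "
from h import *
s=status.get_state();M=T_wrist(s);print((M@[.0087,0,.1155,1])[:3],s['wrist_torque'],np.degrees(np.arctan2(M[1,1],M[0,1])))"
python3 snap.py k2
python3 - <<'E'
from h import *
a=cv2.cvtColor(cv2.imread("pics/k2.png"),cv2.COLOR_BGR2GRAY)
for n in("k1","k2"):
    g=cv2.cvtColor(cv2.imread(f"pics/{n}.png"),cv2.COLOR_BGR2GRAY)[185:218,262:305];y,x=np.where(g<95);v=cv2.fitLine(np.float32(np.c_[x,y]),cv2.DIST_HUBER,0,.01,.01).ravel();print(len(x),v,np.degrees(np.arctan2(v[0],v[1])))
E
```

```text
time: 28.85
eef_pos: [0.5369, 0.1711, 0.2015]
tcp_rot: [0.999, -0.045, 0.003, 0.0]
contact_force: [-2.2, -1.0, 17.3]
opening: 0.273
[0.54629834 0.17016208 0.08606424] [-0.38232412  0.66142872  0.69582986] -95.20177683152491
[0.53690377 0.17109813 0.20150603]
233 [ 0.7788643   0.62719244 16.397253    9.408374  ] 51.15671
251 [ 0.7387253  0.6740066 16.466993  11.442084 ] 47.622944
```

The vertical torque jumped to 0.70 N m, so the lock is at its stop. I'll back off within the play and withdraw.

```bash
python3 -m inch '[[-1,[0,0.08,-0.2],-0.1],[-1,[0.02,0.16,-0.4],-0.2],[-1,[0.04,0.25,-0.4],-0.3],[-1,[0.04,0.25,-0.8],-0.3],[-1,[0.04,0.25,-2],-0.3],[-1,[0.04,0.25,-5],-0.3],[-1,[0.04,0.25,-9],-0.3],[-1,[0.04,0.25,-12],-0.3],[-1,[0.04,0.25,-12],-0.3]]' 80
python3 -c "
from h import *
s=status.get_state();M=T_wrist(s);H=np.array([.5477,-.2045,0]);P=H-.0087*M[:3,0];P[2]=.32;print(np.degrees(np.arctan2(M[1,1],M[0,1])));delta(P)"
```

```text
time: 29.8
eef_pos: [0.5365, 0.169, 0.3214]
tcp_rot: [0.995, 0.102, 0.005, -0.0]
contact_force: [-0.5, 0.1, -0.6]
opening: 0.271
-78.26833728978849
t 29.8 tcp [0.5365 0.169  0.3214] d [-7.37 36.8   0.07]
```

```bash
python3 -m inch '[[-1,[-0.5,3,0],0],[-1,[-7.4,36.8,0],0],[-1,[-7.4,36.8,0],0],[-1,[-7.4,36.8,0],0],[-1,[-7.4,36.8,0],0],[-1,[-7.4,36.8,0],0],[-1,[-7.4,36.8,0],0],[-1,[-7.4,36.8,0],0],[-1,[-7.4,36.8,0],0],[-1,[-7.4,36.8,0],0],[-1,[-7.4,36.8,0],0],[-1,[-7.4,36.8,0],0]]' 80
python3 -m inch '[[-1,[0,0,4],0],[-1,[0,0,7.5],0],[-1,[0,0,8.5],0],[-1,[0,0,8.5],0],[-1,[0,0,8.5],0]]'
python3 snap.py r1
python3 - <<'E'
from h import *
w=np.load("r1.npy");s=dict(eef_pos=w[:3],tcp_rot=w[3:]);C=cam("wrist",s);M=T_wrist(s)
print("hole",proj(C,(.5477,-.2045,.085)),"tip/corners tau .075",[proj(C,(M@[.0087+e,0,.115,1])[:3]).round(0) for e in(-.009,0,.009)])
b=cams.read_camera("scene");a=cv2.imread("pics/r1.png")
l=cv2.resize(b[195:345,150:310],(400,375),interpolation=cv2.INTER_CUBIC)
cv2.imwrite("pics/r1c.png",np.hstack([l,cv2.resize(a[130:280,200:360],(400,375),interpolation=cv2.INTER_CUBIC)]))
delta([.5477,-.2045,.2])
E
```

```text
time: 31.0
eef_pos: [0.5376, -0.2053, 0.3147]
tcp_rot: [0.995, 0.104, -0.0, -0.001]
contact_force: [-0.5, 0.4, -1.3]
opening: 0.27
time: 31.5
eef_pos: [0.5386, -0.2069, 0.2322]
tcp_rot: [0.995, 0.103, 0.001, 0.001]
contact_force: [-0.7, 0.6, -0.3]
opening: 0.27
[ 0.5385839  -0.20685762  0.23218525]
hole [279.64610161 189.68373892] tip/corners tau .075 [array([281., 214.]), array([281., 201.]), array([281., 188.])]
t 31.6 tcp [ 0.5389 -0.2074  0.2331] d [ 0.91 -0.11  3.32]
```

View pics/r1c.png

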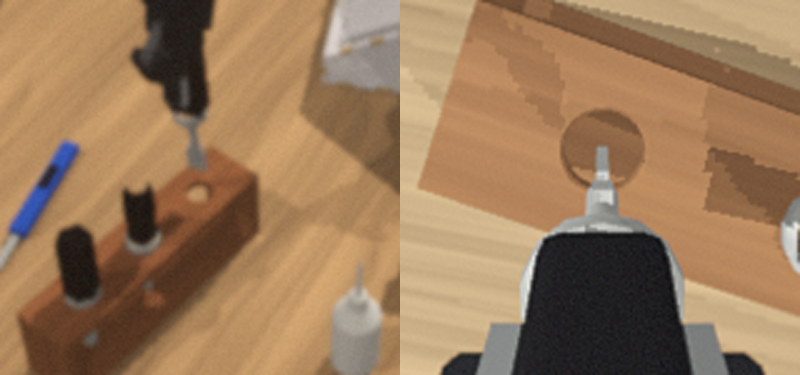

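The blade's outer corner is at pixel (281,189), so the lean is unchanged, and the hole is where predicted (281,190). Lowering in.

```bash
python3 -m inch '[[-1,[0,-0.1,2],0],[-1,[0,-0.1,4],0],[-1,[0,-0.1,5.5],0],[-1,[0.2,-0.1,7],0],[-1,[0.5,-0.1,8],0],[-1,[0.5,-0.1,8.5],0],[-1,[0.5,-0.1,8.5],0]]' 60
python3 -c "
from h import *
delta([.5477,-.2045,.1306])"
```

```text
time: 32.3
eef_pos: [0.5422, -0.2048, 0.1447]
tcp_rot: [0.995, 0.103, -0.001, -0.0]
contact_force: [0.7, -1.5, -1.7]
opening: 0.272
t 32.3 tcp [ 0.5422 -0.2048  0.1447] d [0.54 0.08 1.41]
```

```bash
python3 -m inch '[[-1,[0.1,0,0.5],0],[-1,[0.2,0,0.9],0],[-1,[0.2,0,1.2],0],[-1,[0.2,0,1.3],0],[-1,[0.2,0,1.3],0]]' 30
python3 -m inch '[[-0.2,[0,0,0],0],[-0.1,[0,0,0],0],[0.1,[0,0,0],0],[0.2,[0,0,0],0],[0.2,[0,0,0],0],[0.2,[0,0,-4],0],[0.2,[0,0,-8],0],[-1,[-3,-4,-13.5],0],[-1,[-3,-4,-13.5],0],[-1,[-3,-4,-13.5],0],[-1,[-3,-4,-13.5],0]]'
python3 snap.py f1
python3 -m inch '[[-1,[0,5,0],0],[-1,[0,8,0],0],[-1,[0,8,0],0],[-1,[0,8,0],0]]'
python3 snap.py f2
python3 - <<'E'
from h import *
o=[]
for f in("f1","f2"):
    im=cv2.imread(f"pics/{f}.png");w=np.load(f+".npy");u=proj(cam("wrist",dict(eef_pos=w[:3],tcp_rot=w[3:])),(.5477,-.2045,.14)).astype(int);x,y=u-50;print(x,y)
    c=im[y:y+100,x:x+100].astype(float);c=255*np.clip(c/140,0,1)**.6
    o.append(cv2.resize(c.astype(np.uint8),(400,400),interpolation=cv2.INTER_CUBIC))
cv2.imwrite("pics/fz.png",np.hstack(o))
E
```

```text
time: 32.8
eef_pos: [0.544, -0.2055, 0.1325]
tcp_rot: [0.995, 0.103, -0.0, 0.001]
contact_force: [-3.5, -4.9, 0.6]
opening: 0.271
time: 33.9
eef_pos: [0.5069, -0.1715, 0.2672]
tcp_rot: [0.995, 0.103, 0.0, 0.0]
contact_force: [-0.5, 0.2, -0.2]
opening: -0.001
[ 0.50685663 -0.17150044  0.26721759]
time: 34.35
eef_pos: [0.5227, -0.2502, 0.2647]
tcp_rot: [0.995, 0.102, -0.002, -0.002]
contact_force: [-0.6, 0.3, -1.3]
opening: 0.001
[ 0.52266352 -0.25022843  0.26470135]
289 112
172 111
```

View pics/fz.png

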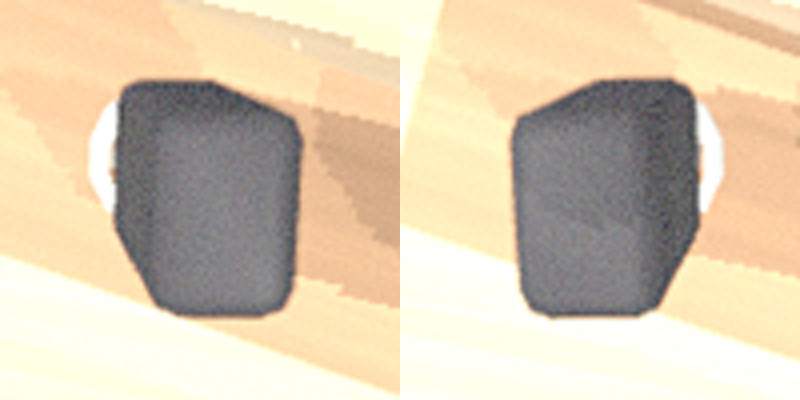

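The driver looks upright in both views. I'll triangulate its top, check the slot and hatch with one wrist view over the box, and compare the bystanders.

```bash
python3 - <<'E'
from h import *
np.set_printoptions(precision=4,suppress=True)
def ld(n):
    w=np.load(n+".npy");return cam("wrist",dict(eef_pos=w[:3],tcp_rot=w[3:]))
C1,C2=ld("f1"),ld("f2")
q1=np.array([[157,118],[300,125],[292,316],[163,316]])/4+[289,112]
q2=np.array([[112,122],[250,118],[258,316],[127,316]])/4+[172,111]
p,r=two([ray(C1,q1.mean(0)),ray(C2,q2.mean(0))]);print("top centre",p,r)
delta([.549,.171,.27])
E
python3 -m inch '[[-1,[0,0,-3],0],[-1,[0,-2,-3],0],[-1,[-6,-41.5,-3],0],[-1,[-6,-41.5,-3],0],[-1,[-6,-41.5,-3],0],[-1,[-6,-41.5,-3],0],[-1,[-6,-41.5,-3],0],[-1,[-6,-41.5,-3],0],[-1,[-6,-41.5,-3],0],[-1,[-6,-41.5,-3],0],[-1,[-6,-41.5,-3],0],[-1,[-6,-41.5,-3],0]]'
python3 snap.py z1
python3 - <<'E'
from h import *
t=cams.read_camera("top");cv2.imwrite("pics/tz.png",t);t0=cv2.imread("pics/top0.png")
a=cv2.imread("pics/z1.png")
print("diff at phone,knife,clip,wa,glue",[float(np.abs(t[y-10:y+10,x-10:x+10].astype(int)-t0[y-10:y+10,x-10:x+10]).mean().round(1)) for x,y in((130,215),(372,277),(170,287),(322,142),(367,145))])
cv2.imwrite("pics/zz.png",np.hstack([a[:,80:480],cv2.resize(t[100:310,140:440],(400,420))]))
E
```

```text
top centre [ 0.5484 -0.205   0.1612] [np.float64(8.262403587188677e-05), np.float64(8.262403587194437e-05)]
t 34.4 tcp [ 0.5227 -0.2495  0.2651] d [ 11.15 -40.63  -0.38]
time: 35.6
eef_pos: [0.378, 0.1458, 0.2966]
tcp_rot: [0.994, 0.105, -0.0, 0.0]
contact_force: [-0.1, -0.2, -0.2]
opening: -0.002
[0.37798316 0.14577872 0.29656811]
diff at phone,knife,clip,wa,glue [3.1, 16.5, 45.1, 4.6, 7.6]
```

View pics/zz.png

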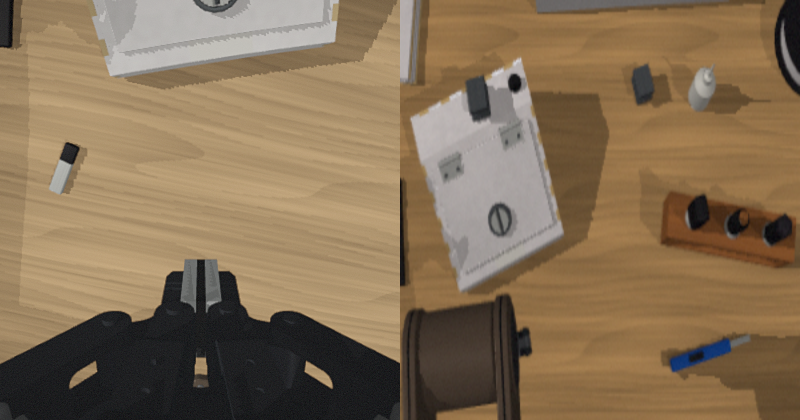

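The top view shows the hatch flat shut, the slot up the slope, the driver standing in its hole and every bystander in place. The wrist view shows the clip untouched. Handing in.

```bash
python3 -c "
from plant import ctrl
print(ctrl.sign_off())"
```

```text
the job is handed in; nothing more can be done
None
```

The hatch is shut, the cam lock is turned to its stop, and the driver is back upright in its own hole. I handed the job in at about 36 s of the 69 s allowed.

**Last checks**
- **Lock:** the torque about the vertical rose sharply to 0.70 N m at the end of the turn, which I took as the stop. The slot now runs up the slope to within about 4°.
- **Hatch:** it looks flat on the sloping face in the final top view. I had no reading of the hatch or cam angle.
- **Driver:** its top measures (0.548, -0.205, 0.161), within 1 mm of over the hole. The text gives about 0.163 for a fully seated driver, and the 2 mm difference is within camera accuracy.
- **Blade depth:** I worked it out from the gripper height: about 2 mm above the slot floor when inserted and 3.5 mm when locked. My predicted slot position was about 4 mm off along the slope, so I found the slot by contact.
- **Everything else:** in the last pictures the bystanders look where they started. The image comparison came out high at the clip (45) and the knife (17). I put that down to the arm and its shadow, because both look untouched by eye.

**What went wrong**
- I repeated a 2 cm sideways shift while lifting, which pulled the driver out of the jaws. It stayed leaning in its hole, so I swung it upright there and gripped it again.
- On the way to the box, and again on the final look over it, I typed the sideways shift with the wrong sign, so the arm went the wrong way. Nothing was touched.
- I viewed 19 pictures against the budget of 10, mostly because of the drop.

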